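# Roll the microphone out of its spring clips and pack it in its case

### The arm

A 7-joint arm with a two-finger parallel gripper is mounted at the origin on the work surface. World frame = base frame: x ahead of the robot, y to its left, z up, the work surface at z = 0. Lengths are in mm, angles in rad, forces in N, time in s.
With the tool pointing down it reaches from about 400 to 875 mm from the base axis. Payload 4.4 kg.
Tool frame: the origin (TCP) lies at the very end of the fingers, on their centre line; the grasp point (between the pads) lies 19 mm behind it; z points along the fingers, x is the direction in which the jaws open and shut, and the axes are right-handed (so a half turn about z gives the same grasp; the last joint's range is limited). The gripper opens to 85 mm and grips with 20 to 120 N. Pads are 22 mm wide; open, the fingers measure 114 mm over their backs; the gripper's body (76 mm by 85 mm) begins 54 mm behind the grasp point. The pads swing forward as they close: fully open they stand 13 mm farther back than shut.
Start: joints at [1.283, 0.628, 0.038, 1.517, -0.027, 0.996, -0.02], TCP at [143.018, -634.085, 231.313] pointing down, gripper open.
Joint ranges: [-3.06, 3.06], [-0.37, 2.12], [-1.25, 1.32], [0.18, 2.47], [-1.1, 4.24], [0.23, 1.98], [-2.94, 2.94]. Speed limits (rad/s): [2.57, 2.57, 3.14, 3.14, 3.14, 3.14, 3.14].

### API

Orientations are given as [roll, pitch, yaw] about the fixed x, y, z axes, in that order (R = Rz(yaw) Ry(pitch) Rx(roll)).
In Python, from cell import telemetry, get_image, get_calibration, ctrl gives the robot as it stands. The module is installed in compiled form; this text tells all that it offers.
- The arm moves only by the tool arm_command, never from a script. Its arguments are lists of equal length, an entry for each row: "rot": the turn, a rotation vector about the world's x, y, z in degrees, a list of three; "slide": the shift along the world's x, y, z in mm, a list of three; "gripper": the finger opening in mm, from 0 to 85.4. A call has 1 to 5 rows; each row shifts and turns the pose as measured when the row begins; what a row does not reach is not made up. A row lasts 1/12 s, in which the tool goes at most 41.7 mm and 7.16 degrees, less where a joint would pass 70% of its speed; a pose out of reach is approached as far as the arm can. A call with a gripper value outside its range is refused whole. The fingers move at their own pace and stop on an object; the grip force is fixed at half the most. Time passes only in rows, so rows that do not move let the fingers close. It gives the time, the measured TCP pose, the force and the opening at its end, in the units of the state.
- telemetry.read_state(): the state, without advancing time (a new reading comes with each control period).
- get_image(name): name is "scene" or "top" or "wrist"; returns (picture, depth): 384x512x3 uint8, red, green, blue; 384x512 float32, mm along the optical axis (not along the pixel's ray), 0 where there is no reading.
- get_calibration(name): a dict with "fx", "fy", "cx", "cy" (pixels), "xyz" and "attitude" of the camera in the world. Camera axes: x right, y up, looking along -z (the intrinsics and any distortion apply to the point x, -y, -z); pixel columns grow to the right and rows downward; lengths in mm; the calibration is good to about 2 mm. A picture is of the moment at which its call begins: read the wrist's pose just before it. get_calibration takes no time and is no camera call; for the wrist camera it gives the pose at the moment of the call.
- ctrl.finish_job(): hands the job in, once; it reports no verdict.
The state is a dict: "clock": time; "qpos": joint angles; "qd": joint speeds; "tau": joint torques, N m; "eef_pos": TCP position; "tool_rot": TCP orientation; "force": force on the tool from outside, world axes, zero at the start; "torque": the same for the moment, N m; "width": finger opening in mm.
Only numpy, scipy, OpenCV 4.12 (cv2) and the standard library are available. Lean on these libraries where they do the work, as an engineer would, in place of code of your own. Each camera call takes 0.05 s, during which the arm holds its last target.

### The job

Take the ball-headed microphone out of the sloping rack by rolling it sideways past whichever clip jaw gives way (the jaw on its other side is rigid and hooks over it, so do not wrench it straight out), then lower it into the bed of the open case with its ball head in the open pocket at the case's end, and let go only once it lies there. Leave the slim microphone in its clips and do not shift the carton or the roll of tape.

Things in the scene. Friction and masses are not known exactly. Their poses are not given: they have to be found in the camera images.
- mic_center (a point): Ball-headed hand microphone (loose, 0.25 kg): black barrel 26 mm in diameter, 155 mm long, a short flare, then a dark metal ball head 47 mm in diameter. This point is on the barrel's axis, 85 mm from the tail end. x axis: along the barrel to the ball. It starts in one of the rack's two places, at its clip point, ball uphill and away from the robot, barrel rising 35 degrees from level.
- mic_head (a point): Centre of that microphone's ball head, 105 mm from mic_center along the barrel.
- stick_center (a point): Slim microphone in the rack's other place, to be left there: same 26 mm barrel, but a straight head 21 mm in diameter. Point and axes as for mic_center.
- rack: Fixed sloping rack 250 x 336 mm; origin at table level, x level to its uphill side, y left, z up. Two places, left and right. In each, two clips grip the barrel, 45 mm uphill and 45 mm downhill of its clip point; each clip is 14 mm wide along the barrel and has a left and a right jaw of bent steel strip, alike to look at. The sloping deck lies 35 mm below the barrels' axis.
- clip_left (a point): Left place (rack frame y +70 mm, z 100 mm): the axis point mid-way between its two clips; axes as the rack's. Jaws rise 14 mm above the barrel axis, square to the slope, bent in over the barrel to leave 11 mm between the tips. The jaws on one side are rigid, those on the other swing outward together on a hinge 30 mm below the axis; only touch tells which side.
- clip_right (a point): Right place (rack frame y -70 mm), made like the left, but the yielding side may differ. The sprung side starts to give at 3 to 5 N and takes about 8 to 12 N at 9 mm. The barrel must move some 9 to 12 mm sideways along its flat rests before it clears the rigid jaws and can rise square to the slope; 35 mm of rise clears all. A stop stands at the tail, a post past the head.
- rail (a point): Middle of the underside of the carrying rail that crosses level over the rack along its y, 30 mm wide in x, 12 mm thick, underside 245 mm above the table, on posts 320 mm apart. It overhangs the barrels 5 to 35 mm uphill of the clip points, so an upright tool cannot reach mid-barrel; one leaning back 25 to 45 degrees towards the robot (square to the barrel: 35) can.
- case_bed (a point): Where mic_center lies when packed in the fixed open case: 45 mm above the table. x along the bed to the end with the open pocket, for the ball (foam fills the other end); z up. Foam rests at x -80 to -44 and 25 to 55 mm, each with a V groove (sides at 45 degrees, touching the barrel; mouth 49 mm wide, 7 mm above this point). Between them it is open to the floor, 150 mm across.
- case: The case: 320 x 160 mm (x, y), walls 50 mm high and 5 mm thick, floor 5 mm high; origin at the middle of its underside, x as case_bed. Its lid lies open, flat on the table at its -y side, 22 mm high.
- carton: Bystander: cardboard carton 70 x 50 x 60 mm, origin at its underside.
- tape: Bystander: roll of tape lying flat, 90 mm in diameter, 24 mm high, origin at its underside.
Not all that is in view belongs to the job. Leave any turquoise look-alike of the part that bears mic_center alone.

How it is judged:
By the outcome, as a careful person would: the job done as asked, in the order asked, and still so for the second after the job is handed in, with the robot touching nothing.
It also fails if it takes over 54 s, if anything falls off the work surface, if the arm or the gripper's body presses on something with over 40 N, if the wrist force passes 120 N, or if a joint passes its speed limit or range.

## Working session

There is one attempt and no reset: what is moved stays moved. The work goes in short steps, Python scripts to look and compute and a tool call to move; the robot and the scene stay as the last step left them, time stands still between calls to the robot, and variables do not carry over. Pictures are saved under pics/ and viewed, and the job is handed in when it is done.

Besides the shell and the picture viewer there is one more tool, called after "Call:" by a JSON object that holds its "name" and its "arguments", one argument or row to a line. arm_command: Moves the arm, as the interface text tells. Its arguments: {"type":"object","properties":{"rot":{"type":"array"},"slide":{"type":"array"},"gripper":{"type":"array"}},"required":["rot","slide","gripper"]}

```bash
mkdir -p pics
cat > h.py <<'E'
import numpy as np, cv2, json
from scipy.spatial.transform import Rotation as R
from cell import telemetry, get_image, get_calibration, ctrl
np.set_printoptions(precision=1,suppress=True)
E
python3 - <<'E'
from h import *
s=telemetry.read_state(); print({k:np.round(v,3) for k,v in s.items()})
for n in ['scene','top']:
    im,d=get_image(n); c=get_calibration(n); print(n,c)
    cv2.imwrite(f'pics/{n}0.png',im[:,:,::-1]); np.savez(f'{n}0.npz',im=im,d=d,c=json.dumps({k:np.array(v).tolist() for k,v in c.items()}))
E
```

```text
{'clock': np.float64(0.0), 'qpos': array([ 1.3,  0.6,  0. ,  1.5, -0. ,  1. , -0. ]), 'qd': array([ 0.,  0.,  0.,  0., -0., -0., -0.]), 'tau': array([  0. , -56.3,   1.2, -19.3,   0. ,   0. ,  -0. ]), 'eef_pos': array([ 142.9, -633.5,  230.4]), 'tool_rot': array([ 3.1,  0. , -1.3]), 'force': array([ 0.5,  0.2, -0.1]), 'torque': array([-0., -0., -0.]), 'width': np.float64(85.426)}
scene {'fx': 393.280323967217, 'fy': 393.280323967217, 'cx': 258.0870190226081, 'cy': 190.62836303751132, 'xyz': array([1225.8, -493. ,  895.3]), 'attitude': array([ 0.9, -0. ,  1. ])}
top {'fx': 349.76631295731426, 'fy': 349.76631295731426, 'cx': 258.2540953144742, 'cy': 193.44286147055365, 'xyz': array([ 428.4,   55.1, 1167.5]), 'attitude': array([ 0.1, -0. , -1.5])}
```

View pics/scene0.png

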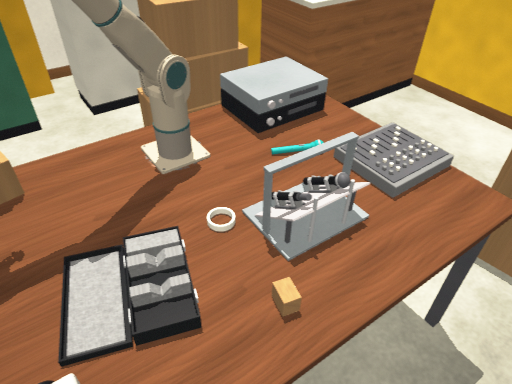

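View pics/top0.png

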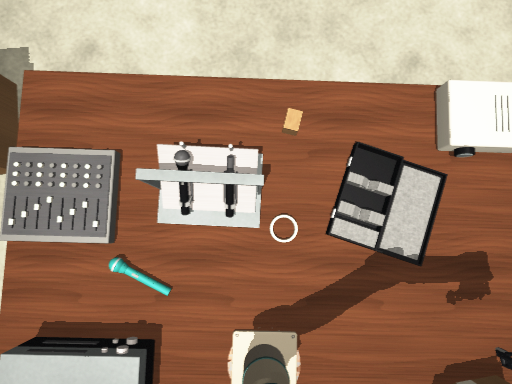

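```bash
cat >> h.py <<'E'
def load(n):
    z=np.load(n+'.npz'); c=json.loads(str(z['c'])); return z['im'],z['d'],c
def rot(a): return R.from_euler('xyz',a)
def pw(c,u,v,d):
    u,v,d=[np.asarray(x,float) for x in (u,v,d)]
    p=np.stack([(u-c['cx'])/c['fx']*d,-(v-c['cy'])/c['fy']*d,-d],-1)
    return rot(c['attitude']).apply(p.reshape(-1,3)).reshape(p.shape)+np.array(c['xyz'])
def plane(c,u,v,z):
    o=np.array(c['xyz']);q=pw(c,u,v,np.ones_like(np.asarray(u,float)))-o
    return o+q*((z-o[2])/q[...,2])[...,None]
def proj(c,P):
    p=rot(c['attitude']).inv().apply(np.atleast_2d(P)-np.array(c['xyz']))
    return np.stack([c['cx']-c['fx']*p[:,0]/p[:,2],c['cy']+c['fy']*p[:,1]/p[:,2]],-1)
E
python3 - <<'E'
from h import *
im,d,c=load('top0')
def crop(im,u0,v0,u1,v1,k,n): cv2.imwrite(n,cv2.resize(im[v0:v1,u0:u1,::-1],None,fx=k,fy=k,interpolation=cv2.INTER_CUBIC))
crop(im,130,135,280,235,5,'pics/topcrop_rack.png')
crop(im,320,135,450,270,4,'pics/topcrop_case.png')
im2,d2,c2=load('scene0'); crop(im2,235,125,375,255,5,'pics/scenecrop_rack.png')
v,u=np.mgrid[0:384,0:512]
P=pw(c,u,v,d)
for q in [(183,157),(231,170),(185,195),(231,195),(150,176),(215,178),(372,165),(350,225),(284,216),(292,120),(415,210),(250,220),(118,265)]: print(q,P[q[1],q[0]])
# rail: z 250-265
m=(P[...,2]>247)&(P[...,2]<270)&(u>120)&(u<280)&(v>130)&(v<240)
print('rail',m.sum(),P[m].min(0),P[m].max(0),np.median(P[m],0),cv2.minAreaRect(P[m][:,:2].astype(np.float32)))
E
```

```text
(183, 157) [626.8 253.2 181.7]
(231, 170) [598.2 117.1 154.2]
(185, 195) [525.5 257.1 103.5]
(231, 195) [529.2 117.2 107.5]
(150, 176) [558.8 321.9 255.4]
(215, 178) [558.4 151.8 257.8]
(372, 165) [ 655.5 -351.1    4.1]
(350, 225) [ 449.6 -264.4   45.5]
(284, 216) [473.2 -53.1  26.3]
(292, 120) [785.4 -69.9  59. ]
(415, 210) [ 505.9 -490.7   15.1]
(250, 220) [457.3  57.4  16.5]
(118, 265) [304.1 467.6  42. ]
rail 1491 [543.1  25.5 247. ] [579.6 359.7 262.2] [560.6 193.5 257.3] ((561.4403076171875, 192.57017517089844), (334.7144775390625, 30.48683738708496), 88.82315826416016)
```

View pics/topcrop_rack.png

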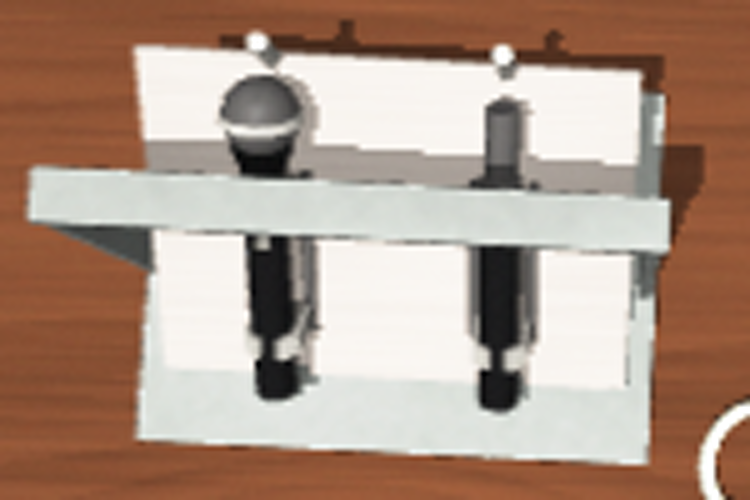

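View pics/topcrop_case.png

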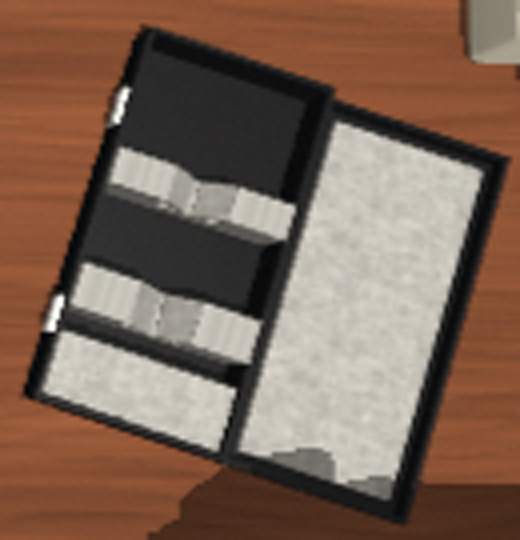

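View pics/scenecrop_rack.png

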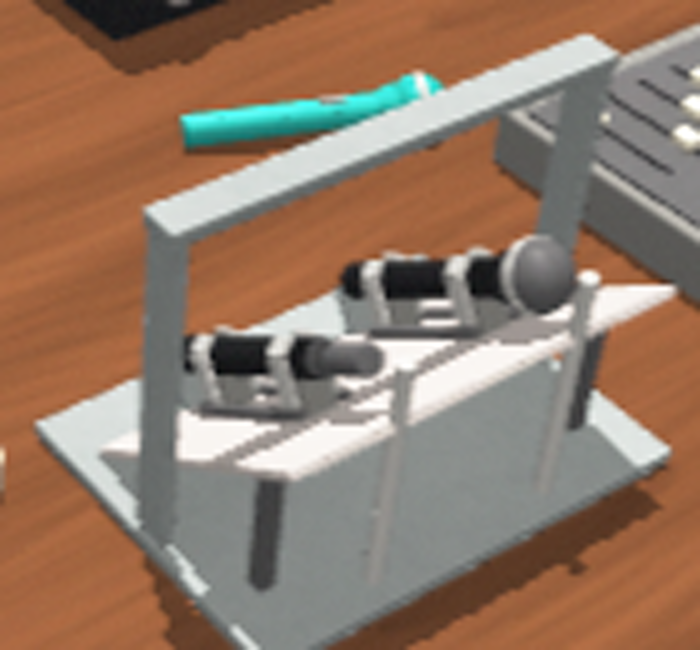

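Seen in the pictures: the ball-headed mic has its head at top (183,157) / scene (343,178), in the rack's left place. Possible confusions are the slim mic at top (231,165) in the right place and the turquoise mic at top (118,265). The crop shows a 47 mm ball on a black barrel, so I choose (183,157). The case's open pocket is at the far end, near top (372,165).

Run:
```python
from h import *
im,d,c=load('top0'); im2,d2,c2=load('scene0')
v,u=np.mgrid[0:384,0:512]
P=pw(c,u,v,d); P2=pw(c2,u,v,d2)
def rect(P,m,n):
    q=P[m]; r=cv2.minAreaRect(q[:,:2].astype(np.float32)); print(n,m.sum(),np.median(q[:,2]),r); return q
roi=(u>322)&(u<450)&(v>138)&(v<270)
rect(P,roi&(P[...,2]>43)&(P[...,2]<58),'case walls top')
rect(P,roi&(P[...,2]>17)&(P[...,2]<28)&(u>370),'lid')
# scene view case
roi2=(u>55)&(u<210)&(v>220)&(v<360)
q=rect(P2,roi2&(P2[...,2]>43)&(P2[...,2]<60),'case scene')
ok=(P[...,2]>253)&(P[...,2]<262)&(u>130)&(u<270)&(v>160)&(v<192)
ok=cv2.erode(ok.astype(np.uint8),np.ones((3,3)))>0
q=rect(P,ok,'rail');pf=np.polyfit(q[:,1],q[:,0],1);print('rail x(y)',pf,np.degrees(np.arctan(-pf[0]))*-1, q.mean(0))
# barrels: dark pixels
g=im.astype(int).sum(2)
for nm,u0,u1 in [('ball',176,194),('slim',222,240)]:
    for (a,b) in [(184,206)]:
        m=(g<130)&(u>=u0)&(u<u1)&(v>=a)&(v<b+10)&(P[...,2]>70)
        q=P[m]; print(nm,m.sum(),q.min(0),q.max(0))
        for vv in range(183,216,3):
            mm=m&(v==vv)
            if mm.sum(): print(vv,mm.sum(),P[mm].mean(0), u[mm].min(),u[mm].max())
# ball: sphere fit
for PP,r in [(P,(u>172)&(u<196)&(v>146)&(v<164)),(P2,(u>334)&(u<352)&(v>170)&(v<190))]:
    m=r&(PP[...,2]>150)&(PP[...,2]<190); q=PP[m]
    A=np.c_[2*q,np.ones(len(q))]; 
    from scipy.optimize import least_squares
    s=least_squares(lambda x:np.linalg.norm(q-x,axis=1)-23.5,q.mean(0)-[0,0,20],loss='soft_l1').x
    print('ball',m.sum(),s,np.abs(np.linalg.norm(q-s,axis=1)-23.5).mean())
# bystanders
rect(P,(u>270)&(u<300)&(v>205)&(v<245)&(P[...,2]>18),'tape'); rect(P,(u>280)&(u<305)&(v>100)&(v<135)&(P[...,2]>45),'carton')
```

```text
case walls top 2057 48.95032996639111 ((601.2581176757812, -354.96044921875), (253.13922119140625, 482.00653076171875), 53.87447738647461)
lid 668 21.036313097978677 ((537.381591796875, -472.54669189453125), (266.2915954589844, 422.24713134765625), 89.8578109741211)
case scene 2494 49.16954633560874 ((551.2767333984375, -312.62060546875), (165.22219848632812, 324.5043029785156), 73.00958251953125)
rail 1107 257.4274035650924 ((561.03271484375, 192.32717895507812), (328.5719909667969, 25.1391658782959), 88.8680419921875)
rail x(y) [  0. 557.] 1.2299737435990614 [561.2 193.5 257.4]
ball 166 [478.1 250.4  70.5] [556.7 274.  123.9]
186 8 [551.2 260.2 118.2] 180 187
189 8 [542.6 260.6 113.5] 180 187
192 8 [534.2 261.7 106. ] 180 187
195 8 [525.5 262.1 101.4] 180 187
198 8 [517.  260.   94.1] 181 188
201 6 [508.1 263.5  89.6] 181 186
204 1 [499.  265.2  86.3] 183 183
207 5 [490.3 262.5  78.8] 182 187
210 4 [481.3 262.3  72.7] 183 186
slim 176 [472.9 111.3  70.1] [558.6 133.3 247.4]
186 8 [554.7 121.7 123.2] 226 233
189 8 [546.4 121.9 116.3] 226 233
192 8 [537.8 121.8 112. ] 226 233
195 7 [529.  123.3 107.4] 226 232
198 7 [520.5 123.4 100.3] 226 232
201 7 [511.8 123.5  93.3] 226 232
204 3 [502.9 123.5  88.8] 228 230
207 1 [494.1 123.6  82. ] 229 229
210 7 [485.1 123.7  75.1] 226 232
213 3 [476.  123.6  70.9] 228 230
ball 199 [628.5 260.6 160.9] 1.132836328739226
ball 211 [630.4 263.4 159.4] 2.46928003482076
tape 194 24.195587972531598 ((421.603271484375, -28.470718383789062), (87.11830139160156, 143.39944458007812), 26.604406356811523)
carton 345 59.99127932759461 ((621.9373168945312, -26.2894287109375), (52.58622741699219, 416.5613708496094), 74.37083435058594)
```

Run:
```python
from h import *
v,u=np.mgrid[0:384,0:512]
for n,roi in [('top0',lambda u,v:(u>322)&(u<425)&(v>138)&(v<255)),('scene0',lambda u,v:(u>55)&(u<210)&(v>220)&(v<360))]:
    im,d,c=load(n); P=pw(c,u,v,d)
    m=roi(u,v)&(P[...,2]>40)&(P[...,2]<62)&(np.hypot(P[...,0]-551,P[...,1]+312)<190)
    m=cv2.morphologyEx(m.astype(np.uint8),cv2.MORPH_OPEN,np.ones((2,2)))
    k,l,st,_=cv2.connectedComponentsWithStats(m); 
    m=m>0
    q=P[m]; r=cv2.minAreaRect(q[:,:2].astype(np.float32)); print(n,m.sum(),r)
    ce=np.array([551.3,-312.6]); a=np.radians(-17.0); ex=np.array([np.cos(a),np.sin(a)]); ey=np.array([-ex[1],ex[0]])
    X=(P[...,:2]-ce)@ex; Y=(P[...,:2]-ce)@ey; Z=P[...,2]
    print('ext X',np.percentile(X[m],[0,1,99,100]),'Y',np.percentile(Y[m],[0,1,99,100]))
    if 1:
        # height & brightness map in case frame
        inn=roi(u,v)&(abs(X)<170)&(abs(Y)<85)
        br=im.astype(int).sum(2)
        for lo,hi in [(-70,-35),(-10,10),(35,70)]:
            print('strip Y',lo,hi)
            print('  '.join(f"{x}:{np.median(Z[s]):.0f}/{np.median(br[s]):.0f}" for x in range(-165,166,6) for s in [inn&(Y>lo)&(Y<hi)&(X>=x)&(X<x+6)] if s.any()))
        for lo,hi in [(-66,-44),(40,58)]:
            print('prof X',lo,hi,'  '.join(f"{y}:{np.median(Z[s]):.0f}" for y in range(-80,80,5) for s in [inn&(X>lo)&(X<hi)&(Y>=y)&(Y<y+5)] if s.any()))
```

```text
top0 2228 ((561.5870361328125, -205.75057983398438), (479.1418151855469, 337.04510498046875), 81.91325378417969)
ext X [-225.  -161.1  155.4  170.9] Y [-107.5 -104.7   75.2  315.8]
strip Y -70 -35
-165:20/130  -159:48/268  -153:45/590  -147:45/590  -141:45/588  -135:45/604  -129:46/599  -123:47/598  -117:46/606  -111:45/602  -105:44/566  -99:6/129  -93:6/104  -87:8/168  -81:53/565  -75:52/577  -69:51/575  -63:52/581  -57:52/573  -51:53/568  -45:46/410  -39:6/123  -33:6/130  -27:6/134  -21:4/132  -15:5/132  -9:5/132  -3:5/131  3:5/131  9:6/130  15:4/128  21:31/261  27:52/576  33:51/577  39:52/578  45:52/571  51:52/433  63:5/201  69:5/125  75:5/126  81:6/124  87:4/123  93:6/122  99:6/122  105:6/121  111:5/120  117:5/120  123:5/119  129:5/118  135:4/118  141:6/118  147:6/114  153:36/49  159:47/174
strip Y -10 10
-165:10/150  -159:47/234  -153:45/576  -147:45/563  -141:45/584  -135:46/600  -129:45/598  -123:46/602  -117:45/595  -111:46/601  -105:45/462  -99:4/139  -93:6/110  -87:6/152  -81:30/482  -75:32/479  -69:33/478  -63:33/479  -57:32/474  -51:32/464  -45:3/268  -39:7/140  -33:6/141
[... 3077 characters left out ...]
  33:52/622  39:52/626  45:51/631  51:29/309  57:5/92  63:5/92  69:5/195  75:6/202  81:5/202  87:5/204  93:5/205  99:5/207  105:6/208  111:5/210  117:5/212  123:6/213  153:35/81  159:24/77  165:-0/190
prof X -66 -44 -80:47  -75:32  -70:47  -65:49  -60:46  -55:45  -50:42  -45:36  -40:38  -35:47  -30:48  -25:39  -20:39  -15:34  -10:29  -5:25  0:28  5:34  10:38  15:26  20:45  25:48  30:43  35:48  40:47  45:48  50:50  55:48  60:50  65:44  70:50  75:50
prof X 40 58 -80:45  -75:37  -70:37  -65:34  -60:36  -55:31  -50:38  -45:39  -40:37  -35:37  -30:29  -25:28  -20:26  -15:28  -10:24  -5:22  0:23  5:28  10:33  15:26  20:26  25:35  30:35  35:40  40:37  45:34  50:39  55:33  60:37  65:35  70:41  75:50
```

```bash
cat >> h.py <<'E'
YAW=np.radians(-1.3); CLIP=np.array([542.5,264.,100.])
def frame(yaw,lean):  # tool frame: z down leaning lean, x = -y_body
    zt=np.array([np.sin(lean)*np.cos(yaw),np.sin(lean)*np.sin(yaw),-np.cos(lean)])
    xt=np.array([np.sin(yaw),-np.cos(yaw),0]); return R.from_matrix(np.c_[xt,np.cross(zt,xt),zt])
def left(target,Rt):
    s=telemetry.read_state(); Rc=R.from_euler('xyz',s['tool_rot'])
    print('t',round(float(s['clock']),2),'pos',s['eef_pos'],'slide left',np.array(target)-s['eef_pos'],'rot left deg',np.degrees((Rt*Rc.inv()).as_rotvec()),'w',round(float(s['width']),1),'F',s['force'],'q',np.round(s['qpos'],2))
RR=frame(YAW,np.radians(35)); N=-RR.as_matrix()[:,2]; BX=np.array([np.cos(np.radians(35))*np.cos(YAW),np.cos(np.radians(35))*np.sin(YAW),np.sin(np.radians(35))])
E
python3 - <<'E'
from h import *
print(N,BX); left(CLIP+134*N,RR)
E
```

```text
[-0.6  0.   0.8] [ 0.8 -0.   0.6]
t 0.1 pos [ 142.9 -633.5  230.5] slide left [322.8 899.3 -20.7] rot left deg [  3.4 -34.9 -13.6] w 85.6 F [-0.3  0.2  0.3] q [ 1.3  0.6  0.   1.5 -0.   1.  -0. ]
```

Call:
{"name": "arm_command", "arguments": {
  "rot": [
    [0,0,0],
    [0,0,0],
    [0,0,0],
    [0,0,0],
    [0,0,0]
  ],
  "slide": [
    [31,26,6],
    [31,26,6],
    [31,26,6],
    [31,26,6],
    [31,26,6]
  ],
  "gripper": [85,85,85,85,85]
}}

```text
clock: 0.52
eef_pos: [287.4, -504.1, 256.7]
tool_rot: [3.131, 0.005, -1.372]
force: [1.3, -0.4, 0.2]
width: 85.3
```

Call:
{"name": "arm_command", "arguments": {
  "rot": [
    [0,0,0],
    [0,0,0],
    [0,0,0],
    [0,0,0],
    [0,0,0]
  ],
  "slide": [
    [31,26,6],
    [31,26,6],
    [31,26,6],
    [31,26,6],
    [31,26,6]
  ],
  "gripper": [85,85,85,85,85]
}}

```text
clock: 0.93
eef_pos: [443.7, -368.6, 285.9]
tool_rot: [3.129, 0.009, -1.373]
force: [-0.2, -0.4, 0.1]
width: 84.8
```

Call:
{"name": "arm_command", "arguments": {
  "rot": [
    [0,0,0],
    [0,0,0]
  ],
  "slide": [
    [20,30,10],
    [20,30,10]
  ],
  "gripper": [85,85]
}}

```text
clock: 1.1
eef_pos: [486.8, -304.8, 305.0]
tool_rot: [3.128, 0.01, -1.371]
force: [0.4, -0.6, -0.0]
width: 85.2
```

Run:
```python
from h import *
c=get_calibration('wrist'); im,d=get_image('wrist'); print(c, telemetry.read_state()['eef_pos'])
cv2.imwrite('pics/w1.png',im[:,:,::-1]); np.savez('w1.npz',im=im,d=d,c=json.dumps({k:np.array(v).tolist() for k,v in c.items()}))
```

```text
{'fx': 305.79749695688724, 'fy': 305.79749695688724, 'cx': 251.1768243638216, 'cy': 187.6751605330699, 'xyz': array([ 556. , -293.3,  447.2]), 'attitude': array([-0.3,  0. , -1.4])} [ 494.1 -295.6  306.9]
```

View pics/w1.png

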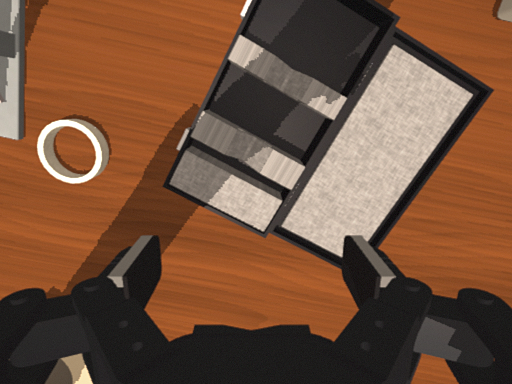

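The wrist view shows the case: rests around (285,78) and (248,150), pocket at the top (330,30), tape at (73,150).

Run:
```python
from h import *
v,u=np.mgrid[0:384,0:512]
im,d,c=load('w1'); P=pw(c,u,v,d); Z=P[...,2]
m=(Z>40)&(Z<60)&(u>150)&(u<410)&(v<240)&(d>0)
q=P[m]; print('walls',m.sum(),cv2.minAreaRect(q[:,:2].astype(np.float32)))
ce=np.array([551.3,-312.6])
for yaw in (-17.0,):
    a=np.radians(yaw); ex=np.array([np.cos(a),np.sin(a)]); ey=np.array([-ex[1],ex[0]])
    X=(P[...,:2]-ce)@ex; Y=(P[...,:2]-ce)@ey
    inn=(u>150)&(u<410)&(v<240)&(abs(X)<170)&(abs(Y)<90)
    s=inn&(Z>28)&(Z<58)&(abs(X)<75+15)&(abs(Y)<68)
    for lo,hi in [(-78,-52),(28,48)]:
        for x0 in np.arange(lo,hi,10):
            k=s&(X>x0)&(X<x0+10)&(Y>-40)&(Y<30)
            # groove: Z<48 flank fit |Y-yc| = Z-z0
            f=k&(Z<49)&(Z>31); yy=Y[f];zz=Z[f]
            from scipy.optimize import least_squares
            r=least_squares(lambda p:(zz-p[1]-abs(yy-p[0])),[-4,27],loss='soft_l1').x; print('groove X',x0,f.sum(),r)
    for t in [(35,65),(-65,-40)]:
        zz=[(x,np.median(Z[k])) for x in np.arange(-110,100,2.) for k in [inn&(Y>t[0])&(Y<t[1])&(X>=x)&(X<x+2)] if k.any()]
        print(' '.join(f'{x:.0f}:{z:.0f}' for x,z in zz if 1))
    w=inn&(Z>44)&(Z<56); print('wall ext',[np.percentile(X[w],p) for p in(.5,99.5)],[np.percentile(Y[w],p) for p in(.5,99.5)])
left(CLIP+134*N,RR)
```

```text
walls 12901 ((548.8250122070312, -314.9695129394531), (165.6078643798828, 321.30450439453125), 72.84339141845703)
groove X -78 199 [-5.1 27.1]
groove X -68 211 [-5.3 27.3]
groove X -58 210 [-5.2 27.2]
groove X 28 248 [-5.4 27.1]
groove X 38 251 [-5.5 27.1]
-110:45 -108:45 -106:45 -104:30 -102:6 -100:6 -98:5 -96:6 -94:6 -92:6 -82:53 -80:53 -78:53 -76:53 -74:53 -72:53 -70:53 -68:53 -66:52 -64:53 -62:53 -60:53 -58:53 -56:53 -54:52 -52:52 -50:53 -48:52 -46:29 -44:6 -42:5 -40:5 -38:6 -36:6 -34:5 -32:5 -30:6 -28:5 -26:6 -24:5 -22:5 -20:5 -18:5 -16:6 -14:6 -12:5 -10:6 -8:6 -6:6 -4:6 -2:6 0:5 2:6 4:5 6:6 8:5 10:6 12:6 14:5 16:5 18:6 20:5 22:20 24:52 26:53 28:53 30:53 32:52 34:53 36:53 38:52 40:53 42:52 44:52 46:52 48:53 50:52 52:52 60:6 62:6 64:6 66:6 68:6 70:5 72:5 74:6 76:6 78:5 80:6 82:6 84:5 86:6 88:5 90:6 92:6 94:5 96:6 98:5
-110:45 -108:45 -106:45 -104:30 -102:5 -100:5 -98:6 -96:6 -94:6 -92:6 -82:53 -80:53 -78:53 -76:52 -74:52 -72:52 -70:53 -68:53 -66:52 -64:53 -62:52 -60:53 -58:52 -56:53 -54:53 -52:52 -50:53 -48:53 -46:28 -44:6 -42:5 -40:5 -38:6 -36:6 -34:322 -32:323 -30:6 -28:6 -26:6 -24:5 -22:5 -20:5 -18:5 -16:6 -14:6 -12:6 -10:6 -8:6 -6:5 -4:5 -2:6 0:6 2:6 4:6 6:5 8:6 10:5 12:5 14:6 16:6 18:6 20:6 22:25 24:53 26:53 28:53 30:53 32:53 34:52 36:53 38:52 40:52 42:53 44:52 46:52 48:53 50:53 52:52 60:5 62:6 64:6 66:6 68:5 70:6 72:5 74:5 76:5 78:6 80:6 82:5 84:6 86:6 88:6 90:5 92:5 94:6 96:5 98:6
wall ext [np.float64(-160.58231025700184), np.float64(156.65051507942565)] [np.float64(-85.09941925163997), np.float64(77.81373221378037)]
t 1.15 pos [ 494.1 -295.6  306.9] slide left [-28.5 561.4 -97.1] rot left deg [  2.6 -35.3 -13.2] w 85.1 F [4.4 5.  1.1] q [ 0.5  0.5  0.   1.6 -0.   1.1 -0.9]
```

Call:
{"name": "arm_command", "arguments": {
  "rot": [
    [0,0,-4],
    [0,0,-4],
    [0,0,-4],
    [0,-3,-1],
    [0,-4,0]
  ],
  "slide": [
    [-3,40,0],
    [-3,40,0],
    [-3,40,0],
    [-3,40,0],
    [-3,40,0]
  ],
  "gripper": [85,85,85,85,85]
}}

```text
clock: 1.57
eef_pos: [482.3, -103.3, 304.9]
tool_rot: [-3.019, 0.013, -1.598]
force: [0.9, 0.4, -0.4]
width: 84.9
```

Call:
{"name": "arm_command", "arguments": {
  "rot": [
    [0,-4,0],
    [0,-4,0],
    [0,-4,0],
    [0,-4,0],
    [0,-4,0]
  ],
  "slide": [
    [-3,40,-3],
    [-3,40,-3],
    [-3,40,-3],
    [-3,40,-3],
    [-3,40,-3]
  ],
  "gripper": [85,85,85,85,85]
}}

```text
clock: 1.98
eef_pos: [468.1, 65.6, 292.1]
tool_rot: [-2.716, 0.013, -1.596]
force: [0.1, -1.0, -0.3]
width: 84.8
```

Run:
```python
from h import *
left(CLIP+134*N,RR)
```

```text
t 1.98 pos [468.1  65.6 292.1] slide left [ -2.4 200.2 -82.3] rot left deg [ -1.  -10.6   0. ] w 84.8 F [ 0.1 -1.  -0.3] q [-0.3  0.1  0.   2.3  0.3  0.3 -2.2]
```

Call:
{"name": "arm_command", "arguments": {
  "rot": [
    [0,-2,0],
    [0,-2,0],
    [0,-3,0],
    [0,-3,0],
    [0,-2,0]
  ],
  "slide": [
    [0,40,-14],
    [0,40,-16],
    [0,40,-16],
    [0,40,-16],
    [0,40,-16]
  ],
  "gripper": [85,85,85,85,85]
}}

```text
clock: 2.4
eef_pos: [472.5, 158.4, 262.7]
tool_rot: [-2.63, -0.003, -1.611]
force: [0.7, -0.0, -1.7]
width: 84.4
```

Run:
```python
from h import *
left(CLIP+134*N,RR)
c=get_calibration('wrist'); im,d=get_image('wrist')
cv2.imwrite('pics/w2.png',im[:,:,::-1]); np.savez('w2.npz',im=im,d=d,c=json.dumps({k:np.array(v).tolist() for k,v in c.items()}))
```

```text
t 2.4 pos [472.5 158.4 262.7] slide left [ -6.8 107.3 -52.9] rot left deg [-0.  -5.7  1. ] w 84.4 F [ 0.7 -0.  -1.7] q [-0.9  0.2  0.4  2.3  0.8  0.2 -2.9]
```

View pics/w2.png

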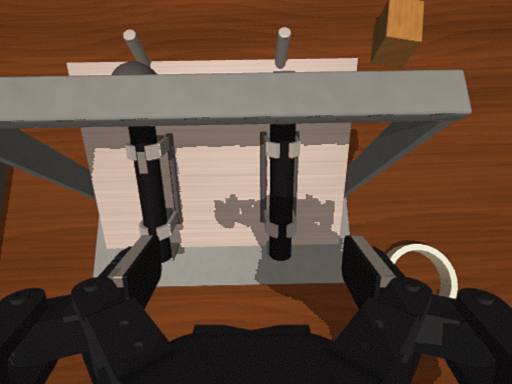

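The tool has run to the q7 and q6 limits. A half turn about the tool axis gives the same grasp, so I'll turn it where it's clear.

Call:
{"name": "arm_command", "arguments": {
  "rot": [
    [-3.5,0,6],
    [-3.5,0,6],
    [-3.5,0,6],
    [-3.5,0,6],
    [-3.5,0,6]
  ],
  "slide": [
    [0,0,6],
    [0,0,6],
    [0,0,6],
    [0,0,0],
    [0,0,0]
  ],
  "gripper": [85,85,85,85,85]
}}

```text
clock: 2.87
eef_pos: [467.4, 178.0, 278.7]
tool_rot: [-2.709, -0.293, -1.04]
force: [0.2, -0.9, -0.2]
width: 85.4
```

Run:
```python
from h import *
RB=RR*R.from_euler('z',180,degrees=True)
left(CLIP+134*N,RB)
```

```text
t 2.87 pos [467.4 178.  278.7] slide left [ -1.8  87.7 -68.9] rot left deg [-77.3  -0.2 122.2] w 85.4 F [ 0.2 -0.9 -0.2] q [-0.8  0.2  0.2  2.3  0.8  0.3 -2.4]
```

Call:
{"name": "arm_command", "arguments": {
  "rot": [
    [-3.7,0,5.9],
    [-3.7,0,5.9],
    [-3.7,0,5.9],
    [-3.7,0,5.9],
    [-3.7,0,5.9]
  ],
  "slide": [
    [0,8,0],
    [0,8,0],
    [0,8,0],
    [0,8,0],
    [0,8,0]
  ],
  "gripper": [85,85,85,85,85]
}}

```text
clock: 3.28
eef_pos: [467.5, 213.2, 278.9]
tool_rot: [-2.981, -0.511, -0.401]
force: [0.9, 0.1, 0.9]
width: 85.1
```

Call:
{"name": "arm_command", "arguments": {
  "rot": [
    [-3.7,0,5.9],
    [-3.7,0,5.9],
    [-3.7,0,5.9],
    [-3.7,0,5.9],
    [-3.7,0,5.9]
  ],
  "slide": [
    [0,8,0],
    [0,8,0],
    [0,8,0],
    [0,8,0],
    [0,8,0]
  ],
  "gripper": [85,85,85,85,85]
}}

```text
clock: 3.7
eef_pos: [467.9, 251.0, 278.5]
tool_rot: [2.922, -0.521, 0.321]
force: [0.1, -0.4, -0.1]
width: 85.0
```

Call:
{"name": "arm_command", "arguments": {
  "rot": [
    [-3.7,0,5.9],
    [-3.7,0,5.9],
    [-3.7,0,5.9],
    [-3.7,0,5.9],
    [-3.7,0,5.9]
  ],
  "slide": [
    [0,0,-6],
    [0,0,-6],
    [0,0,-6],
    [0,0,-6],
    [0,0,-6]
  ],
  "gripper": [85,85,85,85,85]
}}

```text
clock: 4.12
eef_pos: [469.1, 251.3, 248.5]
tool_rot: [2.64, -0.322, 0.974]
force: [0.2, -0.3, -0.2]
width: 85.4
```

```bash
echo "RB=RR*R.from_euler('z',180,degrees=True)">>h.py
python3 - <<'E'
from h import *
left(CLIP+134*N,RB)
E
```

```text
t 4.12 pos [469.1 251.3 248.5] slide left [ -3.4  14.4 -38.7] rot left deg [-19.7  -0.3  31.6] w 85.4 F [ 0.2 -0.3 -0.2] q [-0.8  0.3 -0.   2.3  1.3  0.5 -1.1]
```

Call:
{"name": "arm_command", "arguments": {
  "rot": [
    [-3.7,0,6],
    [-3.7,0,6],
    [-3.7,0,6],
    [-3.7,0,6],
    [-3.7,0,6]
  ],
  "slide": [
    [-1,3,-8],
    [-1,3,-8],
    [-1,3,-8],
    [0,3,-8],
    [0,3,-8]
  ],
  "gripper": [85,85,85,85,85]
}}

```text
clock: 4.53
eef_pos: [466.8, 262.5, 206.7]
tool_rot: [2.539, -0.012, 1.527]
force: [0.5, 0.3, 1.7]
width: 85.4
```

```bash
cat > shot.py <<'E'
from h import *
import sys
left(CLIP+134*N,RB)
n=sys.argv[1]; cam=sys.argv[2] if len(sys.argv)>2 else 'wrist'
c=get_calibration(cam); im,d=get_image(cam)
cv2.imwrite(f'pics/{n}.png',im[:,:,::-1]); np.savez(n+'.npz',im=im,d=d,c=json.dumps({k:np.array(v).tolist() for k,v in c.items()}))
E
python3 shot.py w3
```

```text
t 4.53 pos [466.8 262.5 206.7] slide left [-1.2  3.3  3.1] rot left deg [-0.7 -0.5  1.2] w 85.4 F [0.5 0.3 1.7] q [-0.8  0.4 -0.1  2.3  1.6  0.5 -0.8]
```

View pics/w3.png

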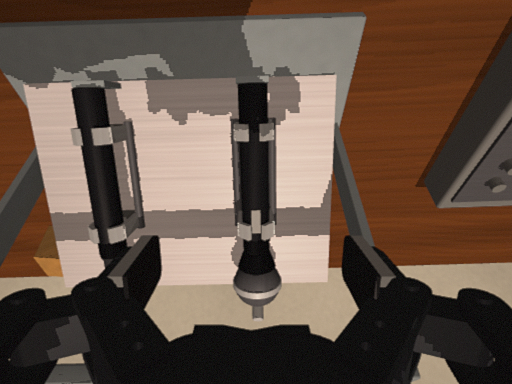

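Run:
```python
from h import *
im,d,c=load('w3'); v,u=np.mgrid[0:384,0:512]; P=pw(c,u,v,d)
g=im.astype(int).sum(2); o=np.array(c['xyz'])
print('cam',o)
def rayplane(u,v):
    q=pw(c,u,v,1.)-o; return o+q*(((CLIP-o)@N)/(q@N))
for v0 in list(range(86,122,7))+list(range(142,220,8)):
    row=np.where((g[v0]<90)&(np.arange(512)>225)&(np.arange(512)<285))[0]
    if len(row)<10: print(v0,len(row));continue
    # contiguous run about 253
    a,b=row.min(),row.max(); p=rayplane((a+b)/2,v0); w=np.linalg.norm(rayplane(a,v0)-rayplane(b+1,v0))
    q=P[v0,int((a+b)/2)]; print(v0,a,b,p,'w %.1f'%w,'surf',q,'h above axis plane %.1f'%((q-CLIP)@N),'s %.1f'%((p-CLIP)@BX))
# jaw bright tips in this crop
cv2.imwrite('pics/w3c.png',cv2.resize(im[70:310,210:300,::-1],None,fx=2.5,fy=2.5,interpolation=cv2.INTER_CUBIC))
m=(u>230)&(u<282)&(v>265)&(v<305)&(g<330)&(d>0)
from scipy.optimize import least_squares
for vv in (118,125,132,138,222,228,234,240): print(vv,[f'{(P[vv,x]-CLIP)@N:.0f}' for x in range(230,282,2)])
```

```text
cam [330.6 266.7 286.3]
86 238 266 [474.7 263.7  52.6] w 24.7 surf [468.  263.8  63.5] h above axis plane 12.8 s -82.7
93 238 266 [479.4 263.4  55.8] w 24.9 surf [472.4 263.6  66.7] h above axis plane 13.0 s -77.0
100 239 266 [484.1 263.6  59.1] w 24.1 surf [477.  263.3  69.7] h above axis plane 12.8 s -71.2
107 239 266 [488.9 263.4  62.5] w 24.3 surf [481.1 263.1  73.5] h above axis plane 13.5 s -65.4
114 239 266 [493.7 263.1  65.9] w 24.4 surf [486.3 262.9  75.9] h above axis plane 12.5 s -59.5
121 239 267 [498.6 263.3  69.3] w 25.4 surf [490.2 263.5  80.2] h above axis plane 13.7 s -53.5
142 239 267 [513.6 262.5  79.8] w 25.9 surf [504.9 262.7  89.6] h above axis plane 13.0 s -35.2
150 240 267 [519.5 262.7  83.9] w 25.2 surf [510.6 262.4  93.4] h above axis plane 12.8 s -28.0
158 240 267 [525.5 262.4  88.1] w 25.3 surf [515.5 262.2  98.2] h above axis plane 13.9 s -20.8
166 240 267 [531.5 262.1  92.3] w 25.5 surf [521.3 261.9 102.1] h above axis plane 13.8 s -13.4
174 240 267 [537.6 261.8  96.6] w 25.7 surf [528.7 261.5 104.7] h above axis plane 11.7 s -5.9
182 241 267 [543.8 261.
[... 1079 characters left out ...]
1', '10', '-25', '-35', '-35', '-35']
222 ['-35', '-35', '-35', '-27', '6', '6', '8', '7', '10', '11', '11', '15', '13', '14', '15', '15', '12', '11', '8', '9', '8', '9', '5', '-28', '-35', '-34']
228 ['-34', '-36', '-35', '-35', '6', '9', '12', '13', '16', '18', '15', '14', '15', '14', '14', '14', '16', '17', '16', '14', '12', '10', '6', '-35', '-35', '-34']
234 ['-35', '-34', '-35', '-34', '-35', '11', '13', '13', '14', '17', '15', '12', '12', '13', '11', '13', '15', '18', '17', '15', '11', '10', '6', '-34', '-35', '-34']
240 ['-35', '-34', '-35', '-34', '-35', '-35', '-35', '6', '8', '16', '12', '13', '14', '12', '13', '13', '11', '10', '10', '7', '-35', '-35', '-35', '-35', '-34', '-35']
```

View pics/w3c.png

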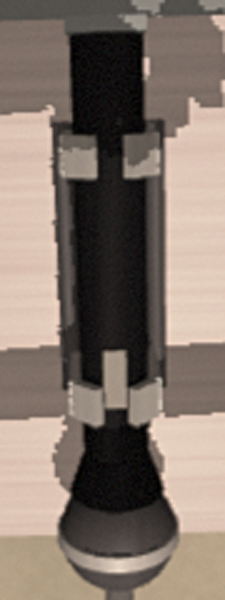

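The wrist view shows the ball mic's barrel at (253,175), with the clips at rows 131 and 232 and hinge bars on both sides. The measured axis is at y = 262 at the clip point, and its width and height match the description.

Call:
{"name": "arm_command", "arguments": {
  "rot": [
    [-0.7,-0.5,1.2],
    [0,0,0],
    [0,0,0],
    [0,0,0]
  ],
  "slide": [
    [14.5,0,-20.5],
    [14.5,0,-20.5],
    [14.5,0,-20.5],
    [14.5,0,-20.5]
  ],
  "gripper": [85,85,85,85]
}}

```text
clock: 4.92
eef_pos: [525.5, 263.2, 124.2]
tool_rot: [2.53, -0.006, 1.548]
force: [0.4, -0.2, -0.0]
width: 85.0
```

```bash
sed -i 's/542.5,264.,100./542.5,262.,100./' h.py
python3 - <<'E'
from h import *
left(CLIP-16*N,RB)
E
```

```text
t 4.92 pos [525.5 263.2 124.2] slide left [ 26.2  -1.4 -37.3] rot left deg [-0.4  0.   0. ] w 85.0 F [ 0.4 -0.2 -0. ] q [-0.7  0.6 -0.1  2.3  2.   0.5 -1.2]
```

Call:
{"name": "arm_command", "arguments": {
  "rot": [
    [-0.4,0,0],
    [0,0,0],
    [0,0,0]
  ],
  "slide": [
    [11,-0.6,-15],
    [11,-0.6,-15],
    [4,-0.2,-6]
  ],
  "gripper": [85,85,85]
}}

```text
clock: 5.17
eef_pos: [555.1, 258.1, 84.2]
tool_rot: [2.533, -0.001, 1.536]
force: [-0.2, -0.2, 0.5]
width: 84.8
```

Run:
```python
from h import *
left(CLIP-16*N,RB)
```

```text
t 5.17 pos [555.1 258.1  84.2] slide left [-3.4  3.7  2.7] rot left deg [-0.1 -0.1  0.7] w 84.8 F [-0.2 -0.2  0.5] q [-0.6  0.7 -0.1  2.2  2.1  0.6 -1.2]
```

Call:
{"name": "arm_command", "arguments": {
  "rot": [
    [0,0,0.5],
    [0,0,0]
  ],
  "slide": [
    [-3,3.4,2.4],
    [0,0,0]
  ],
  "gripper": [85,85]
}}

```text
clock: 5.33
eef_pos: [552.5, 259.5, 85.4]
tool_rot: [2.535, -0.001, 1.539]
force: [0.3, 0.8, -0.0]
width: 85.3
```

Run:
```python
from h import *
left(CLIP-16*N,RB)
```

```text
t 5.33 pos [552.5 259.5  85.4] slide left [-0.8  2.3  1.5] rot left deg [-0.1 -0.3  0.5] w 85.3 F [ 0.3  0.8 -0. ] q [-0.6  0.7 -0.1  2.2  2.1  0.6 -1.2]
```

Call:
{"name": "arm_command", "arguments": {
  "rot": [
    [0,0,0.5],
    [0,0,0]
  ],
  "slide": [
    [-1,3,1.8],
    [0,0,0]
  ],
  "gripper": [85,85]
}}

```text
clock: 5.5
eef_pos: [550.7, 262.9, 89.0]
tool_rot: [2.535, -0.003, 1.549]
force: [0.2, 0.6, -0.0]
width: 84.9
```

```bash
python3 shot.py w4
python3 - <<'E'
from h import *
left(CLIP-16*N,RB)
im,d,c=load('w4'); o=np.array(c['xyz']); g=im.astype(int).sum(2)
for v0 in range(100,230,10):
    row=np.where((g[v0]<90)&(np.arange(512)>200)&(np.arange(512)<310))[0]
    if len(row)<5: print(v0,len(row));continue
    a,b=row.min(),row.max(); f=lambda uu:(lambda q:o+q*(((CLIP-o)@N)/(q@N)))(pw(c,uu,v0,1.)-o)
    p=f((a+b)/2); print(v0,a,b,p,'w %.1f'%np.linalg.norm(f(a)-f(b+1)))
E
```

```text
t 5.5 pos [550.7 262.9  89. ] slide left [-85.1   0.8 120.8] rot left deg [-0.2 -0.2 -0. ] w 84.9 F [ 0.2  0.6 -0. ] q [-0.6  0.7 -0.1  2.2  2.1  0.6 -1.2]
t 5.55 pos [550.8 262.7  89.1] slide left [ 0.8 -0.9 -2.2] rot left deg [-0.2 -0.2  0. ] w 84.8 F [-0.   0.   0.5] q [-0.6  0.7 -0.1  2.2  2.1  0.6 -1.2]
100 221 281 [487.  263.4  61.1] w 24.8
110 221 281 [490.2 263.4  63.4] w 25.0
120 221 281 [493.5 263.3  65.7] w 25.2
130 221 281 [496.8 263.2  68. ] w 25.4
140 222 281 [500.2 263.3  70.4] w 25.2
150 241 263 [503.7 263.4  72.8] w 9.8
160 241 263 [507.2 263.4  75.3] w 9.8
170 241 263 [510.8 263.3  77.8] w 9.9
180 241 263 [514.4 263.2  80.3] w 10.0
190 223 280 [518.1 262.9  82.9] w 25.5
200 223 280 [521.9 262.8  85.6] w 25.7
210 224 279 [525.7 262.7  88.2] w 25.1
220 224 279 [529.6 262.6  91. ] w 25.3
```

View pics/w4.png

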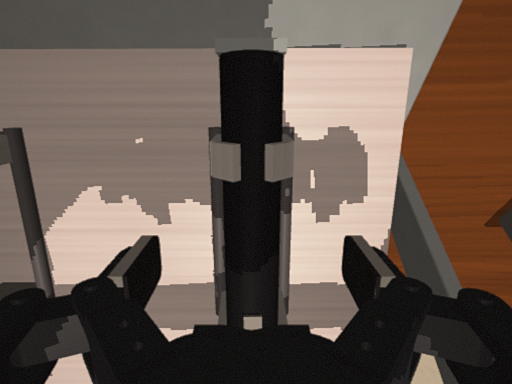

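Call:
{"name": "arm_command", "arguments": {
  "rot": [
    [0,0,0],
    [0,0,0]
  ],
  "slide": [
    [2.5,-0.3,-4],
    [0,0,0]
  ],
  "gripper": [85,85]
}}

```text
clock: 5.72
eef_pos: [553.3, 263.6, 86.8]
tool_rot: [2.532, -0.004, 1.55]
force: [0.9, 0.5, 0.1]
width: 85.2
```

Run:
```python
from h import *
left(CLIP-18*N,RB)
```

```text
t 5.72 pos [553.3 263.6  86.8] slide left [-0.5 -1.8 -1.6] rot left deg [-0.3 -0.1 -0.1] w 85.2 F [0.9 0.5 0.1] q [-0.6  0.7 -0.1  2.2  2.1  0.6 -1.2]
```

Call:
{"name": "arm_command", "arguments": {
  "rot": [
    [0,0,0],
    [0,0,0]
  ],
  "slide": [
    [0,-1.3,-1.3],
    [0,0,0]
  ],
  "gripper": [85,85]
}}

```text
clock: 5.88
eef_pos: [553.2, 262.8, 86.0]
tool_rot: [2.532, -0.005, 1.551]
force: [0.2, 0.5, -0.2]
width: 85.1
```

Call:
{"name": "arm_command", "arguments": {
  "rot": [
    [0,0,0],
    [0,0,0],
    [0,0,0],
    [0,0,0],
    [0,0,0]
  ],
  "slide": [
    [0,0,0],
    [0,0,0],
    [0,0,0],
    [0,0,0],
    [0,0,0]
  ],
  "gripper": [45,45,45,45,45]
}}

```text
clock: 6.3
eef_pos: [553.0, 262.6, 85.9]
tool_rot: [2.532, -0.005, 1.551]
force: [-0.3, -0.9, -0.6]
width: 45.4
```

Run:
```python
from h import *
left(CLIP-18*N,RB)
```

```text
t 6.3 pos [553.  262.6  85.9] slide left [-0.2 -0.8 -0.6] rot left deg [-0.3 -0.1 -0.1] w 45.4 F [-0.3 -0.9 -0.6] q [-0.6  0.7 -0.1  2.2  2.1  0.6 -1.2]
```

Aligned. Close on the barrel.

Call:
{"name": "arm_command", "arguments": {
  "rot": [
    [0,0,0],
    [0,0,0],
    [0,0,0],
    [0,0,0],
    [0,0,0]
  ],
  "slide": [
    [0,0,0],
    [0,0,0],
    [0,0,0],
    [0,0,0],
    [0,0,0]
  ],
  "gripper": [20,20,20,20,20]
}}

```text
clock: 6.72
eef_pos: [552.8, 262.7, 86.0]
tool_rot: [2.532, -0.005, 1.551]
force: [-0.1, 0.1, -0.0]
width: 24.1
```

```bash
python3 shot.py w5
python3 - <<'E'
from h import *
left(CLIP-18*N,RB); print(telemetry.read_state()['torque'])
E
```

```text
t 6.72 pos [552.8 262.7  86. ] slide left [-87.1   1.  123.8] rot left deg [-0.3 -0.1 -0.2] w 24.1 F [-0.1  0.1 -0. ] q [-0.6  0.7 -0.1  2.2  2.1  0.6 -1.2]
t 6.77 pos [552.8 262.7  86. ] slide left [ 0.1 -1.  -0.8] rot left deg [-0.3 -0.1 -0.2] w 24.1 F [-0.9  0.3  0.5] q [-0.6  0.7 -0.1  2.2  2.1  0.6 -1.2]
[-0.   0.6 -0. ]
```

View pics/w5.png

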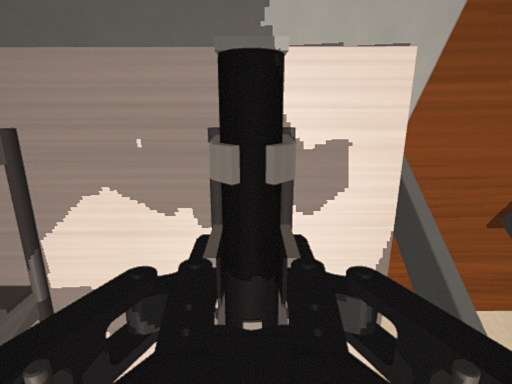

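Gripped (width 24). Now I'll feel for the yielding side: 3 mm to the left first.

Call:
{"name": "arm_command", "arguments": {
  "rot": [
    [0,0,0],
    [0,0,0]
  ],
  "slide": [
    [0,2.5,0],
    [0,0,0]
  ],
  "gripper": [20,20]
}}

```text
clock: 6.93
eef_pos: [552.8, 263.6, 86.0]
tool_rot: [2.532, -0.003, 1.548]
force: [-1.1, 0.4, 0.7]
width: 23.8
```

Run:
```python
from h import *
left(CLIP-18*N,RB); print(telemetry.read_state()['torque'])
```

```text
t 6.93 pos [552.8 263.6  86. ] slide left [ 0.  -1.8 -0.7] rot left deg [-0.2 -0.1 -0. ] w 23.8 F [-1.1  0.4  0.7] q [-0.6  0.7 -0.1  2.2  2.1  0.6 -1.2]
[0.2 0.6 0.2]
```

Call:
{"name": "arm_command", "arguments": {
  "rot": [
    [0,0,0],
    [0,0,0]
  ],
  "slide": [
    [0,3,0],
    [0,0,0]
  ],
  "gripper": [20,20]
}}

```text
clock: 7.1
eef_pos: [552.8, 263.5, 86.0]
tool_rot: [2.531, 0.0, 1.544]
force: [-0.7, 2.6, 0.8]
width: 24.0
```

Call:
{"name": "arm_command", "arguments": {
  "rot": [
    [0,0,0]
  ],
  "slide": [
    [0,3,0]
  ],
  "gripper": [20]
}}

```text
clock: 7.18
eef_pos: [552.8, 263.6, 86.0]
tool_rot: [2.531, 0.003, 1.54]
force: [-4.0, -11.0, 5.8]
width: 24.0
```

Run:
```python
from h import *
left(CLIP-18*N,RB); s=telemetry.read_state(); print(s['torque'],np.round(s['tau'],2))
```

```text
t 7.18 pos [552.8 263.6  86. ] slide left [ 0.  -1.9 -0.7] rot left deg [ 0.2 -0.   0.4] w 24.0 F [ -4.  -11.    5.8] q [-0.6  0.7 -0.1  2.2  2.1  0.6 -1.2]
[-1.9  0.6 -1.1] [ -3.9 -47.5  -4.3 -11.    2.3   1.2  -0.3]
```

Call:
{"name": "arm_command", "arguments": {
  "rot": [
    [0,0,0]
  ],
  "slide": [
    [0,4,0]
  ],
  "gripper": [20]
}}

```text
clock: 7.27
eef_pos: [552.8, 263.6, 85.9]
tool_rot: [2.531, 0.008, 1.535]
force: [-5.1, -10.2, 7.0]
width: 24.1
```

Run:
```python
from h import *
left(CLIP-18*N,RB); s=telemetry.read_state(); print(s['torque'],np.round(s['tau'],2))
```

```text
t 7.27 pos [552.8 263.6  85.9] slide left [ 0.  -1.8 -0.7] rot left deg [ 0.4 -0.   0.8] w 24.1 F [ -5.1 -10.2   7. ] q [-0.6  0.7 -0.1  2.2  2.1  0.6 -1.2]
[-1.9  0.5 -1. ] [ -3.5 -46.9  -4.  -11.1   2.1   1.2  -0.4]
```

Left is rigid: 10 N and no movement. Now to the right.

Call:
{"name": "arm_command", "arguments": {
  "rot": [
    [0.3,0,0.6],
    [0,0,0]
  ],
  "slide": [
    [0,-3,0],
    [0,-3,0]
  ],
  "gripper": [20,20]
}}

```text
clock: 7.43
eef_pos: [552.5, 260.9, 86.1]
tool_rot: [2.531, -0.0, 1.55]
force: [0.2, 4.5, -0.6]
width: 24.1
```

Run:
```python
from h import *
left(CLIP-18*N,RB); s=telemetry.read_state(); print(s['torque'])
```

```text
t 7.43 pos [552.5 260.9  86.1] slide left [ 0.4  0.8 -0.8] rot left deg [-0.  -0.  -0.1] w 24.1 F [ 0.2  4.5 -0.6] q [-0.6  0.7 -0.1  2.2  2.1  0.6 -1.2]
[0.7 0.7 0.4]
```

Call:
{"name": "arm_command", "arguments": {
  "rot": [
    [0,0,0],
    [0,0,0]
  ],
  "slide": [
    [0,-4,0],
    [0,-4,0]
  ],
  "gripper": [20,20]
}}

```text
clock: 7.6
eef_pos: [552.3, 258.5, 86.3]
tool_rot: [2.531, -0.006, 1.558]
force: [0.3, 4.7, 0.4]
width: 24.2
```

Run:
```python
from h import *
left(CLIP-18*N,RB); s=telemetry.read_state(); print(s['torque'])
```

```text
t 7.6 pos [552.3 258.5  86.3] slide left [ 0.5  3.2 -1. ] rot left deg [-0.3 -0.  -0.6] w 24.2 F [0.3 4.7 0.4] q [-0.6  0.7 -0.1  2.2  2.2  0.6 -1.2]
[1.  0.7 0.6]
```

Call:
{"name": "arm_command", "arguments": {
  "rot": [
    [-0.4,0,-0.8],
    [-0.2,0,-0.4],
    [0,0,0]
  ],
  "slide": [
    [0,-6,0],
    [0,-6,0],
    [0,-5,0]
  ],
  "gripper": [20,20,20]
}}

```text
clock: 7.85
eef_pos: [552.1, 253.7, 86.4]
tool_rot: [2.533, -0.007, 1.554]
force: [1.8, 9.7, -2.7]
width: 24.3
```

Run:
```python
from h import *
left(CLIP-18*N,RB); s=telemetry.read_state(); print(s['torque'])
```

```text
t 7.85 pos [552.1 253.7  86.4] slide left [ 0.7  8.1 -1.1] rot left deg [-0.4 -0.1 -0.4] w 24.3 F [ 1.8  9.7 -2.7] q [-0.6  0.7 -0.1  2.2  2.2  0.6 -1.2]
[1.7 0.7 1.1]
```

Call:
{"name": "arm_command", "arguments": {
  "rot": [
    [-0.4,0,-0.4],
    [0,0,0]
  ],
  "slide": [
    [0,-6,0],
    [0,-5,0]
  ],
  "gripper": [20,20]
}}

```text
clock: 8.02
eef_pos: [551.9, 253.1, 86.6]
tool_rot: [2.534, -0.011, 1.562]
force: [2.3, 9.9, -2.9]
width: 24.3
```

```bash
python3 shot.py w6
python3 - <<'E'
from h import *
left(CLIP-18*N,RB); s=telemetry.read_state(); print(s['torque'])
im,d,c=load('w6'); o=np.array(c['xyz']); g=im.astype(int).sum(2)
for v0 in list(range(60,140,15))+[195,210,220]:
    row=np.where((g[v0]<90)&(np.arange(512)>200)&(np.arange(512)<310))[0]
    if len(row)<5: print(v0,len(row));continue
    a,b=row.min(),row.max(); f=lambda uu:(lambda q:o+q*(((CLIP-o)@N)/(q@N)))(pw(c,uu,v0,1.)-o)
    p=f((a+b)/2); print(v0,a,b,p,'w %.1f'%np.linalg.norm(f(a)-f(b+1)))
E
```

```text
t 8.02 pos [551.9 253.1  86.6] slide left [-86.2  10.6 123.2] rot left deg [-0.6 -0.2 -0.8] w 24.3 F [ 2.3  9.9 -2.9] q [-0.6  0.7 -0.1  2.2  2.2  0.6 -1.3]
t 8.07 pos [551.9 252.6  86.5] slide left [ 0.9  9.2 -1.3] rot left deg [-0.6 -0.2 -0.8] w 24.3 F [ 2.2  9.8 -4. ] q [-0.6  0.7 -0.1  2.2  2.2  0.6 -1.3]
[1.9 0.7 1.1]
60 219 284 [474.4 253.4  52.5] w 25.4
75 219 283 [478.9 253.1  55.6] w 25.3
90 220 282 [483.4 253.   58.8] w 24.9
105 220 282 [488.1 252.9  62.1] w 25.2
120 221 282 [492.9 253.1  65.4] w 25.1
135 221 282 [497.8 253.   68.9] w 25.4
195 223 280 [518.9 252.6  83.6] w 25.1
210 223 279 [524.5 252.3  87.5] w 25.0
220 223 279 [528.3 252.3  90.2] w 25.2
```

View pics/w6.png

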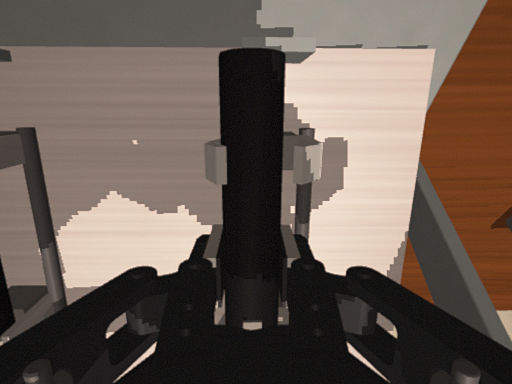

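The barrel moved with the fingers: its edge at column 282 now clears the left jaw tip at column 293. A touch more to the right, then rise square to the slope.

Call:
{"name": "arm_command", "arguments": {
  "rot": [
    [-0.6,0,-0.8],
    [-0.2,0,-0.3],
    [-0.2,0,-0.3]
  ],
  "slide": [
    [0,-7,0],
    [-2.5,-6,3.5],
    [-3.5,-6,5]
  ],
  "gripper": [20,20,20]
}}

```text
clock: 8.32
eef_pos: [546.2, 249.3, 94.3]
tool_rot: [2.536, -0.008, 1.558]
force: [6.8, 9.4, -10.5]
width: 24.2
```

Run:
```python
from h import *
left(CLIP-18*N,RB); s=telemetry.read_state(); print(s['torque'], (s['eef_pos']-CLIP)@N)
```

```text
t 8.32 pos [546.2 249.3  94.3] slide left [ 6.6 12.5 -9.1] rot left deg [-0.5 -0.3 -0.6] w 24.2 F [  6.8   9.4 -10.5] q [-0.6  0.7 -0.1  2.3  2.2  0.6 -1.2]
[1.7 0.6 1. ] -6.940798367271774
```

Call:
{"name": "arm_command", "arguments": {
  "rot": [
    [-0.3,0,-0.4],
    [0,0,0]
  ],
  "slide": [
    [-4,-3,5.5],
    [-4,-2.5,5.5]
  ],
  "gripper": [20,20]
}}

```text
clock: 8.48
eef_pos: [538.1, 250.9, 104.7]
tool_rot: [2.538, -0.01, 1.561]
force: [-0.3, 5.5, -1.3]
width: 23.9
```

```bash
python3 shot.py w7
python3 - <<'E'
from h import *
left(CLIP-18*N,RB); s=telemetry.read_state(); print(s['torque'], (s['eef_pos']-CLIP)@N)
E
```

```text
t 8.48 pos [538.1 250.9 104.7] slide left [-72.5  12.8 105. ] rot left deg [-0.6 -0.4 -0.7] w 23.9 F [-0.3  5.5 -1.3] q [-0.6  0.7 -0.1  2.3  2.1  0.6 -1.2]
t 8.53 pos [537.4 250.7 105.6] slide left [ 15.4  11.1 -20.4] rot left deg [-0.6 -0.4 -0.8] w 24.0 F [-5.   5.2  5.6] q [-0.6  0.7 -0.1  2.3  2.1  0.6 -1.2]
[0.8 0.8 0.7] 7.391112167413727
```

View pics/w7.png

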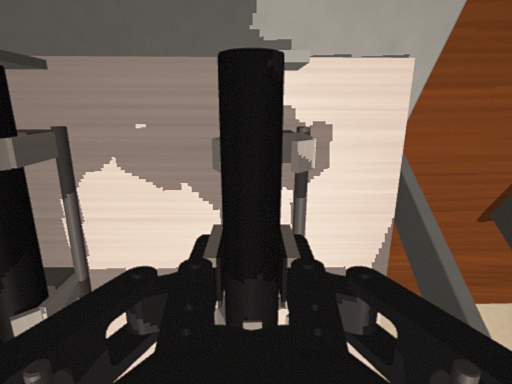

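The mic is in the grip and above both jaws (about 24 mm of rise). Continue the rise.

Call:
{"name": "arm_command", "arguments": {
  "rot": [
    [-0.4,-0.2,-0.5],
    [0,0,0],
    [0,0,0]
  ],
  "slide": [
    [-5,-1,7],
    [-5,0,7],
    [-4,0,6]
  ],
  "gripper": [20,20,20]
}}

```text
clock: 8.78
eef_pos: [521.9, 249.8, 124.8]
tool_rot: [2.538, -0.003, 1.553]
force: [-1.2, -0.5, -1.1]
width: 23.9
```

Run:
```python
from h import *
left(CLIP-18*N,RB); s=telemetry.read_state(); print(s['torque'], (s['eef_pos']-CLIP)@N)
```

```text
t 8.78 pos [521.9 249.8 124.8] slide left [ 31.   12.  -39.6] rot left deg [-0.2 -0.4 -0.3] w 23.9 F [-1.2 -0.5 -1.1] q [-0.7  0.6 -0.1  2.3  2.1  0.5 -1.2]
[-0.   0.8 -0. ] 32.023566534530715
```

Call:
{"name": "arm_command", "arguments": {
  "rot": [
    [0,0,0],
    [0,0,0],
    [0,0,0]
  ],
  "slide": [
    [-14,0,-1],
    [-14,0,0],
    [-14,0,0]
  ],
  "gripper": [20,20,20]
}}

```text
clock: 9.03
eef_pos: [481.1, 246.5, 126.4]
tool_rot: [2.533, -0.003, 1.545]
force: [1.1, 0.0, -1.6]
width: 24.1
```

```bash
cat > st.py <<'E'
from h import *
left(CLIP-18*N,RB); s=telemetry.read_state(); Rc=R.from_euler('xyz',s['tool_rot']).as_matrix()
m=s['eef_pos']-17*Rc[:,2]; b=m+105*(-Rc[:,1] if Rc[0,1]<0 else Rc[:,1]); print('mic',m,'ball',b,'q',np.round(s['qpos'],3))
E
python3 st.py
```

```text
t 9.03 pos [481.1 246.5 126.4] slide left [ 71.7  15.3 -41.1] rot left deg [-0.1 -0.1  0.2] w 24.1 F [ 1.1  0.  -1.6] q [-0.7  0.6 -0.2  2.4  2.1  0.6 -1.3]
mic [471.4 246.7 140.3] ball [557.5 244.3 200.4] q [-0.7  0.6 -0.2  2.4  2.1  0.6 -1.3]
```

Call:
{"name": "arm_command", "arguments": {
  "rot": [
    [0,3.5,0],
    [0,3.5,0],
    [0,3.5,0],
    [0,3.5,0]
  ],
  "slide": [
    [-10,0,3],
    [-10,0,4],
    [-10,0,4],
    [-10,0,4]
  ],
  "gripper": [20,20,20,20]
}}

```text
clock: 9.37
eef_pos: [442.0, 238.9, 135.3]
tool_rot: [2.743, 0.018, 1.542]
force: [-0.8, -0.6, -2.3]
width: 24.4
```

```bash
sed -i 's/precision=1/precision=2/' h.py; python3 st.py
```

```text
t 9.37 pos [442.04 238.89 135.3 ] slide left [110.79  22.88 -50.05] rot left deg [  0.71 -12.18   0.45] w 24.4 F [-0.78 -0.57 -2.28] q [-0.77  0.52  0.03  2.31  1.47  0.28 -0.63]
mic [435.45 239.36 150.97] ball [532.19 237.3  191.72] q [-0.77  0.52  0.03  2.31  1.47  0.28 -0.63]
```

Call:
{"name": "arm_command", "arguments": {
  "rot": [
    [0,2,0],
    [0,2,0],
    [0,3,0],
    [0,3,0]
  ],
  "slide": [
    [-10,1,2],
    [-10,1,2],
    [-10,1,2],
    [-10,1,3]
  ],
  "gripper": [20,20,20,20]
}}

```text
clock: 9.7
eef_pos: [398.8, 238.3, 145.6]
tool_rot: [2.924, 0.03, 1.542]
force: [1.4, 0.3, -2.0]
width: 24.2
```

```bash
python3 st.py
```

```text
t 9.7 pos [398.83 238.32 145.58] slide left [154.    23.45 -60.32] rot left deg [  1.1  -22.57   0.66] w 24.2 F [ 1.36  0.34 -2.03] q [-0.52  0.48 -0.29  2.25  0.82  0.42  0.02]
mic [395.17 238.92 162.17] ball [497.67 236.67 184.83] q [-0.52  0.48 -0.29  2.25  0.82  0.42  0.03]
```

Call:
{"name": "arm_command", "arguments": {
  "rot": [
    [0,3,0],
    [0,3,0],
    [0,3,0],
    [0,3,0],
    [0,0,-2]
  ],
  "slide": [
    [0,-25,4],
    [0,-35,4],
    [2,-38,4],
    [2,-38,4],
    [2,-38,4]
  ],
  "gripper": [20,20,20,20,20]
}}

```text
clock: 10.12
eef_pos: [401.4, 68.3, 167.9]
tool_rot: [-3.139, 0.022, 1.526]
force: [2.9, -0.3, -1.8]
width: 23.9
```

```bash
cat >> h.py <<'E'
CY=np.radians(-17.2); BED=np.array([548.2,-317.1,45.]); RC=frame(CY,0)*R.from_euler('z',180,degrees=True)
E
sed -i 's/left(CLIP-18\*N,RB)/left(BED+[0,0,83],RC)/' st.py; python3 st.py
```

```text
t 10.12 pos [401.4   68.32 167.93] slide left [ 146.8  -385.42  -39.93] rot left deg [  1.24  -0.36 -14.64] w 23.9 F [ 2.89 -0.31 -1.76] q [ 0.17  0.45 -0.59  2.21  0.47  0.61  0.76]
mic [401.46  68.7  184.92] ball [506.36  64.   184.66] q [ 0.17  0.46 -0.59  2.21  0.47  0.61  0.76]
```

Call:
{"name": "arm_command", "arguments": {
  "rot": [
    [0.3,0,-2],
    [0.3,0,-2],
    [0.3,0,-2],
    [0,0,-2],
    [0,0,-2]
  ],
  "slide": [
    [2,-38,0],
    [4,-38,0],
    [15,-36,0],
    [20,-34,0],
    [20,-34,0]
  ],
  "gripper": [20,20,20,20,20]
}}

```text
clock: 10.53
eef_pos: [453.1, -127.5, 168.3]
tool_rot: [-3.126, 0.013, 1.331]
force: [1.1, 0.9, -2.1]
width: 24.3
```

Call:
{"name": "arm_command", "arguments": {
  "rot": [
    [0,0,-2],
    [0,0,-1],
    [0,0,0],
    [0,0,0],
    [0,0,0]
  ],
  "slide": [
    [20,-34,0],
    [20,-34,0],
    [18,-34,0],
    [12,-34,0],
    [5,-25,0]
  ],
  "gripper": [20,20,20,20,20]
}}

```text
clock: 10.95
eef_pos: [523.9, -304.5, 167.4]
tool_rot: [-3.118, 0.019, 1.262]
force: [0.0, -0.1, -1.8]
width: 24.1
```

```bash
python3 st.py
```

```text
t 10.95 pos [ 523.9  -304.54  167.4 ] slide left [ 24.3  -12.56 -39.4 ] rot left deg [ 0.63 -1.6   0.51] w 24.1 F [ 0.02 -0.07 -1.82] q [ 0.78  0.69 -0.51  1.68  0.44  0.91  1.34]
mic [ 524.38 -304.36  184.39] ball [ 624.37 -336.31  181.95] q [ 0.78  0.69 -0.51  1.68  0.44  0.91  1.34]
```

Call:
{"name": "arm_command", "arguments": {
  "rot": [
    [0.6,-1.6,0.5],
    [0,0,0],
    [0,0,0]
  ],
  "slide": [
    [13,-7,-8],
    [9,-5,-10],
    [0,0,-8]
  ],
  "gripper": [20,20,20]
}}

```text
clock: 11.2
eef_pos: [543.5, -327.9, 139.7]
tool_rot: [3.14, 0.005, 1.256]
force: [0.0, 0.9, -1.5]
width: 23.9
```

```bash
python3 st.py; python3 shot.py w8; python3 shot.py s8 scene
python3 - <<'E'
from h import *
v,u=np.mgrid[0:384,0:512]
s=telemetry.read_state(); Rc=R.from_euler('xyz',s['tool_rot']).as_matrix(); T=s['eef_pos']
im,d,c=load('w8'); P=pw(c,u,v,d)
L=(P-T)@Rc  # tool frame coords
m=(d>0)&(abs(L[...,0])<16)&(L[...,2]<5)&(L[...,2]>-60)&(v<240)&(u>200)&(u<310)
print(m.sum())
for a in range(-120,121,10):
    k=m&(L[...,1]>=a)&(L[...,1]<a+10)
    if k.sum()>5:
        f=k&(abs(L[...,0])<4); print(a,k.sum(),'x mid',(L[...,0][k].min()+L[...,0][k].max())/2,'top z',np.median(L[...,2][f]) if f.any() else None,'ymin/max',L[...,1][k].min(),L[...,1][k].max())
E
```

```text
t 11.2 pos [ 543.49 -327.91  139.66] slide left [  4.71  10.81 -11.66] rot left deg [0.3  0.02 0.83] w 23.9 F [ 0.01  0.89 -1.47] q [ 0.79  0.75 -0.5   1.64  0.46  0.86  1.36]
mic [ 543.49 -327.82  156.66] ball [ 643.33 -360.32  156.86] q [ 0.79  0.76 -0.5   1.64  0.46  0.86  1.36]
t 11.2 pos [ 543.49 -327.91  139.66] slide left [-77.83 591.65  70.1 ] rot left deg [ -5.61 -34.56  16.3 ] w 23.9 F [ 0.01  0.89 -1.47] q [ 0.79  0.75 -0.5   1.64  0.46  0.86  1.36]
t 11.25 pos [ 541.02 -326.61  137.66] slide left [-75.36 590.35  72.11] rot left deg [ -5.66 -34.86  16.24] w 24.4 F [-1.61 -0.57 -3.3 ] q [ 0.79  0.76 -0.5   1.65  0.46  0.86  1.36]
12064
-90 401 x mid -2.1957130339188673 top z -30.98141957871526 ymin/max -82.3310862852263 -80.00332087573746
-80 2015 x mid -2.557905621994509 top z -31.30248753318866 ymin/max -79.99753039533984 -70.00513839807654
-70 1884 x mid -2.5844580139604645 top z -31.29178770136933 ymin/max -69.98966083353496 -60.000724456909836
-60 1735 x mid -2.354248285745343 top z -31.26488753379341 ymin/max -59.99923212791391 -50.00059594626394
-50 1619 x mid -2.5735355420740964 top z -31.38176577403332 ymin/max -49.99029244697911 -40.000489225431146
-40 1503 x mid -2.6554786289767183 top z -31.41469889319545 ymin/max -39.99439004215448 -30.000764132848097
-30 1409 x mid -2.4173945797342906 top z -31.41868286341715 ymin/max -29.994054986430854 -20.011652747886277
-20 1254 x mid -2.627983336150372 top z -31.47933214434721 ymin/max -19.991398842009165 -10.006285329937171
-10 244 x mid 0.0037175428084923468 top z None ymin/max -9.996864805136 -6.299373054523377
```

View pics/w8.png

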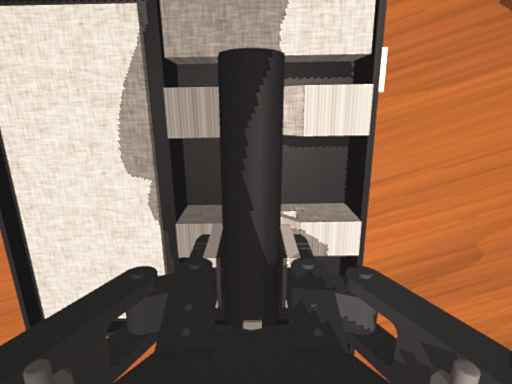

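View pics/s8.png

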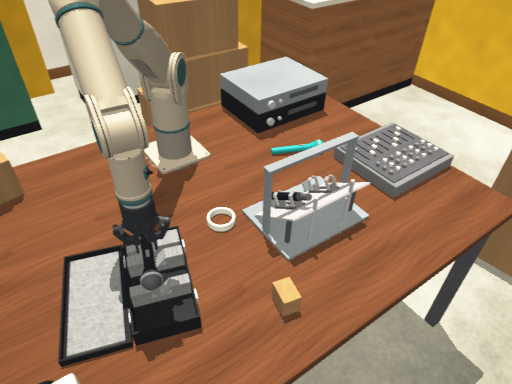

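The wrist view shows the barrel held level with its tail at tool y −85, so mic_center is at the TCP. The scene shows the ball at (151,280), over the pocket side. Now I'll centre it over the bed.

Call:
{"name": "arm_command", "arguments": {
  "rot": [
    [0.3,0,0.8],
    [0,0,0],
    [0,0,0]
  ],
  "slide": [
    [7,9,-3],
    [0,0,0],
    [0,0,0]
  ],
  "gripper": [20,20,20]
}}

```text
clock: 11.55
eef_pos: [546.8, -310.8, 135.3]
tool_rot: [-3.132, -0.003, 1.279]
force: [-0.6, 0.5, -1.9]
width: 24.1
```

```bash
python3 st.py
```

```text
t 11.55 pos [ 546.77 -310.81  135.26] slide left [ 1.43 -6.29 -7.26] rot left deg [-0.35 -0.49 -0.45] w 24.1 F [-0.62  0.47 -1.9 ] q [ 0.77  0.76 -0.51  1.65  0.45  0.86  1.36]
mic [ 546.91 -310.91  152.26] ball [ 647.46 -341.16  151.22] q [ 0.77  0.76 -0.51  1.65  0.45  0.86  1.36]
```

Call:
{"name": "arm_command", "arguments": {
  "rot": [
    [-0.3,-0.4,-0.4],
    [0,0,0],
    [0,0,0]
  ],
  "slide": [
    [1,-4,-10],
    [0,-1,-10],
    [0,0,-10]
  ],
  "gripper": [20,20,20]
}}

```text
clock: 11.8
eef_pos: [550.8, -312.5, 108.1]
tool_rot: [3.137, -0.001, 1.277]
force: [0.6, 0.2, -1.9]
width: 24.1
```

```bash
python3 st.py
```

```text
t 11.8 pos [ 550.76 -312.55  108.1 ] slide left [-2.56 -4.55 19.9 ] rot left deg [ 0.03  0.26 -0.38] w 24.1 F [ 0.57  0.22 -1.95] q [ 0.76  0.79 -0.49  1.67  0.48  0.8   1.33]
mic [ 550.68 -312.54  125.1 ] ball [ 651.19 -342.93  125.57] q [ 0.76  0.79 -0.49  1.67  0.48  0.8   1.33]
```

Call:
{"name": "arm_command", "arguments": {
  "rot": [
    [0,0.2,-0.3],
    [0,0,0],
    [0,0,0]
  ],
  "slide": [
    [-2,-3,-9],
    [-1,-2,-9],
    [0,0,-9]
  ],
  "gripper": [20,20,20]
}}

```text
clock: 12.05
eef_pos: [547.4, -316.7, 78.8]
tool_rot: [3.141, 0.0, 1.273]
force: [-0.6, -0.1, -1.9]
width: 24.4
```

```bash
python3 st.py; python3 shot.py w9;python3 - <<'E'
from h import *
v,u=np.mgrid[0:384,0:512]
im,d,c=load('w9'); P=pw(c,u,v,d)
ex=np.array([np.cos(CY),np.sin(CY)]); ey=np.array([-ex[1],ex[0]])
X=(P[...,:2]-BED[:2])@ex; Y=(P[...,:2]-BED[:2])@ey; Z=P[...,2]
s=(X>-78)&(X<-48)&(Z<56)&(Z>30)&(d>0)&(v<240); 
f=s&(abs(Y)<22)&(Z<50); print('groove pts',f.sum(), [ (round(Y[f&(Z>a)&(Z<a+3)&(Y>0)].mean(),1),round(Y[f&(Z>a)&(Z<a+3)&(Y<0)].mean(),1)) for a in (38,41,44,47)])
t=(Z>70)&(abs(Y)<20)&(v<180)&(X<-60)
print('barrel y mid',(Y[t].min()+Y[t].max())/2,'tail x',np.percentile(X[t],1),'top z',np.percentile(Z[t],95))
e=(abs(Y)>35)&(abs(Y)<65)&(d>0)&(v<260); 
for x in list(range(-90,-36,2)): 
    k=e&(X>=x)&(X<x+2); print(x,int(np.median(Z[k])) if k.any() else '-',end=' ')
E
```

```text
t 12.05 pos [ 547.39 -316.74   78.78] slide left [ 0.81 -0.36 49.22] rot left deg [ 0.01  0.   -0.16] w 24.4 F [-0.57 -0.09 -1.89] q [ 0.75  0.83 -0.46  1.68  0.51  0.75  1.32]
mic [ 547.39 -316.74   95.78] ball [ 647.78 -347.51   95.79] q [ 0.75  0.83 -0.47  1.68  0.51  0.75  1.32]
t 12.05 pos [ 547.39 -316.74   78.78] slide left [-81.73 580.48 130.99] rot left deg [ -5.58 -34.65  15.25] w 24.4 F [-0.57 -0.09 -1.89] q [ 0.75  0.83 -0.46  1.68  0.51  0.75  1.32]
groove pts 871 [(np.float64(nan), np.float64(nan)), (np.float64(17.7), np.float64(nan)), (np.float64(18.8), np.float64(-19.5)), (np.float64(20.9), np.float64(-20.7))]
barrel y mid -1.1450060783686489 tail x -85.88298821742158 top z 221.93943017149203
-90 5 -88 5 -86 5 -84 5 -82 52 -80 52 -78 52 -76 52 -74 52 -72 52 -70 52 -68 52 -66 52 -64 52 -62 52 -60 52 -58 52 -56 52 -54 52 -52 52 -50 52 -48 52 -46 52 -44 - -42 - -40 - -38 5 <stdin>:7: RuntimeWarning: Mean of empty slice.
  ret = ret.dtype.type(ret / rcount)
```

View pics/w9.png

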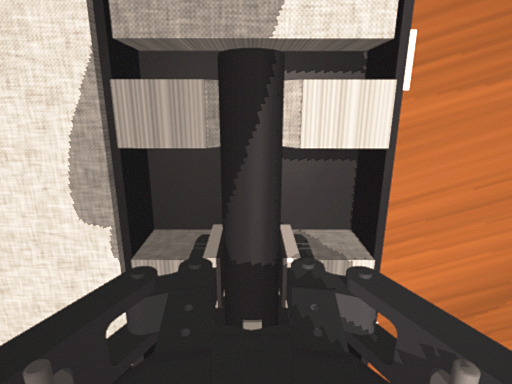

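The wrist view shows the barrel over the groove (symmetric flanks), with the rests clear of the fingers. Descend.

Call:
{"name": "arm_command", "arguments": {
  "rot": [
    [0,0,0],
    [0,0,0],
    [0,0,0],
    [0,0,0]
  ],
  "slide": [
    [0,0.5,-9],
    [0,0.5,-9],
    [0,0.3,-9],
    [0,0,-6]
  ],
  "gripper": [20,20,20,20]
}}

```text
clock: 12.43
eef_pos: [546.4, -314.9, 40.6]
tool_rot: [-3.139, -0.001, 1.273]
force: [-0.3, -0.3, -1.2]
width: 24.1
```

```bash
python3 st.py
```

```text
t 12.43 pos [ 546.36 -314.93   40.55] slide left [ 1.84 -2.17 87.45] rot left deg [-0.09 -0.13 -0.13] w 24.1 F [-0.27 -0.33 -1.16] q [ 0.74  0.88 -0.43  1.7   0.54  0.69  1.29]
mic [ 546.4  -314.95   57.55] ball [ 646.77 -345.78   57.28] q [ 0.73  0.88 -0.43  1.7   0.54  0.69  1.29]
```

Call:
{"name": "arm_command", "arguments": {
  "rot": [
    [0,0,0],
    [0,0,0],
    [0,0,0]
  ],
  "slide": [
    [1,-1.2,-4],
    [0.5,-0.5,-4],
    [0,0,-2]
  ],
  "gripper": [20,20,20]
}}

```text
clock: 12.68
eef_pos: [547.5, -316.2, 27.9]
tool_rot: [-3.137, -0.001, 1.273]
force: [-0.4, 1.3, -0.3]
width: 23.9
```

```bash
python3 st.py
```

```text
t 12.68 pos [ 547.47 -316.2    27.91] slide left [  0.73  -0.9  100.09] rot left deg [-0.15 -0.23 -0.16] w 23.9 F [-0.42  1.31 -0.3 ] q [ 0.73  0.9  -0.43  1.69  0.55  0.67  1.28]
mic [ 547.54 -316.25   44.91] ball [ 647.92 -347.02   44.43] q [ 0.73  0.9  -0.42  1.69  0.55  0.67  1.28]
```

Call:
{"name": "arm_command", "arguments": {
  "rot": [
    [0,0,0],
    [0,0,0]
  ],
  "slide": [
    [0,-0.5,-1.5],
    [0,0,-1.5]
  ],
  "gripper": [20,20]
}}

```text
clock: 12.85
eef_pos: [547.6, -316.0, 27.5]
tool_rot: [-3.136, -0.001, 1.273]
force: [-4.9, 1.1, 10.9]
width: 24.4
```

```bash
python3 st.py; python3 shot.py w10; python3 shot.py s10 scene
```

```text
t 12.85 pos [ 547.57 -316.05   27.5 ] slide left [  0.63  -1.05 100.5 ] rot left deg [-0.14 -0.29 -0.15] w 24.4 F [-4.86  1.14 10.9 ] q [ 0.73  0.9  -0.42  1.69  0.55  0.67  1.28]
mic [ 547.66 -316.09   44.5 ] ball [ 648.04 -346.88   43.93] q [ 0.73  0.9  -0.42  1.69  0.55  0.67  1.28]
t 12.85 pos [ 547.57 -316.05   27.5 ] slide left [-81.91 579.79 182.26] rot left deg [ -5.69 -34.96  15.24] w 24.4 F [-4.86  1.14 10.9 ] q [ 0.73  0.9  -0.42  1.69  0.55  0.67  1.28]
t 12.9 pos [ 547.59 -316.07   27.55] slide left [-81.93 579.81 182.21] rot left deg [ -5.69 -34.95  15.24] w 24.0 F [-4.87  1.49  7.9 ] q [ 0.73  0.9  -0.42  1.69  0.55  0.67  1.28]
```

View pics/s10.png

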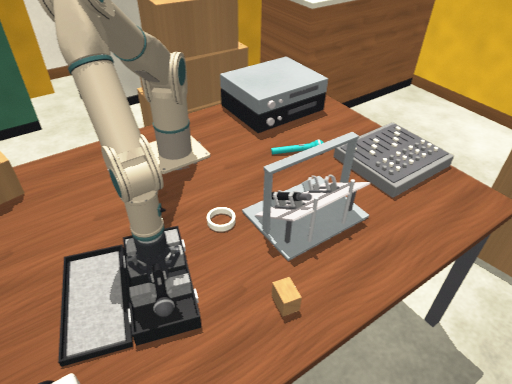

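View pics/w10.png

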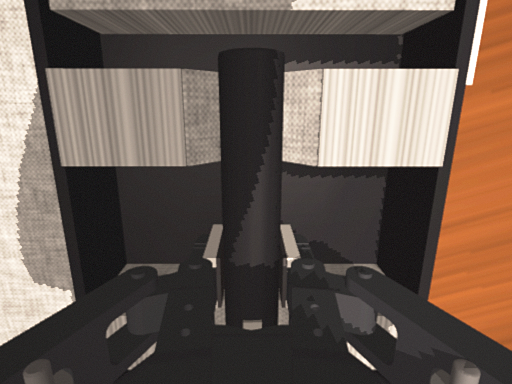

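Seated: upward force about 10 N, ball in the pocket at scene (165,303), barrel in the V. Release.

Call:
{"name": "arm_command", "arguments": {
  "rot": [
    [0,0,0],
    [0,0,0],
    [0,0,0],
    [0,0,0],
    [0,0,0]
  ],
  "slide": [
    [0,0,0.5],
    [0,0,0],
    [0,0,0],
    [0,0,0],
    [0,0,0]
  ],
  "gripper": [40,60,60,60,60]
}}

```text
clock: 13.37
eef_pos: [550.2, -317.2, 30.7]
tool_rot: [3.14, 0.0, 1.273]
force: [0.1, 0.7, 0.9]
width: 59.7
```

```bash
python3 st.py; python3 shot.py w11
```

```text
t 13.37 pos [ 550.24 -317.2    30.69] slide left [-2.04  0.1  97.31] rot left deg [ 0.03  0.07 -0.14] w 59.7 F [0.05 0.7  0.87] q [ 0.73  0.9  -0.43  1.69  0.55  0.67  1.28]
mic [ 550.22 -317.19   47.69] ball [ 650.6  -347.99   47.82] q [ 0.73  0.9  -0.43  1.69  0.55  0.67  1.28]
t 13.37 pos [ 550.24 -317.2    30.69] slide left [-84.58 580.94 179.08] rot left deg [ -5.58 -34.59  15.27] w 59.7 F [0.05 0.7  0.87] q [ 0.73  0.9  -0.43  1.69  0.55  0.67  1.28]
```

View pics/w11.png

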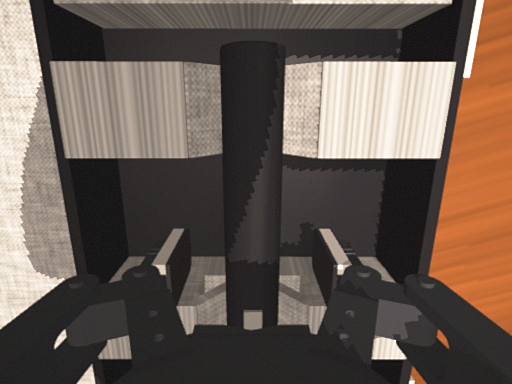

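The mic lies in both grooves and the fingers are clear at (170,250) and (330,250). Rise straight up.

Call:
{"name": "arm_command", "arguments": {
  "rot": [
    [0,0,0],
    [0,0,0],
    [0,0,0],
    [0,0,0],
    [0,0,0]
  ],
  "slide": [
    [0,0,8],
    [0,0,12],
    [0,0,20],
    [0,0,30],
    [0,0,30]
  ],
  "gripper": [60,60,60,60,60]
}}

```text
clock: 13.83
eef_pos: [545.3, -314.8, 129.7]
tool_rot: [-3.129, -0.003, 1.274]
force: [0.2, -1.0, 0.2]
width: 59.8
```

Call:
{"name": "arm_command", "arguments": {
  "rot": [
    [0,0,0],
    [0,0,0],
    [0,0,0],
    [0,0,0],
    [0,0,0]
  ],
  "slide": [
    [-20,10,30],
    [-25,15,20],
    [-25,15,20],
    [-20,10,20],
    [0,0,0]
  ],
  "gripper": [60,60,60,60,60]
}}

```text
clock: 14.25
eef_pos: [456.8, -263.4, 234.2]
tool_rot: [3.138, 0.001, 1.275]
force: [-0.2, 0.6, 0.2]
width: 60.3
```

```bash
python3 st.py; python3 shot.py w12; python3 shot.py s12 scene; python3 shot.py t12 top
python3 - <<'E'
from h import *
v,u=np.mgrid[0:384,0:512]
from scipy.optimize import least_squares
for n in ('s12','t12'):
    im,d,c=load(n); P=pw(c,u,v,d); g=im.astype(int).sum(2)
    ex=np.array([np.cos(CY),np.sin(CY)]); ey=np.array([-ex[1],ex[0]])
    X=(P[...,:2]-BED[:2])@ex; Y=(P[...,:2]-BED[:2])@ey; Z=P[...,2]
    m=(d>0)&(X>80)&(X<130)&(abs(Y)<25)&(Z>40)&(Z<75); q=np.c_[X[m],Y[m],Z[m]]
    if len(q)>10: print(n,'ball in bed frame',least_squares(lambda x:np.linalg.norm(q-x,axis=1)-23.5,[105,0,45],loss='soft_l1').x,len(q))
im,d,c=load('w12'); P=pw(c,u,v,d)
X=(P[...,:2]-BED[:2])@ex; Y=(P[...,:2]-BED[:2])@ey; Z=P[...,2]; g=im.astype(int).sum(2)
for a in range(-90,70,15):
    m=(d>0)&(X>a)&(X<a+15)&(abs(Y)<6)&(Z<75); 
    if m.sum()>10: print(a,'top z',np.median(Z[m]))
# bystander shifts
a0=load('t12')[0].astype(int); b0=load('top0')[0].astype(int); D=abs(a0-b0).sum(2)
for nm,(u0,u1,v0,v1) in dict(tape=(268,302,212,246),carton=(280,306,105,135),slim=(220,242,148,170)).items(): print(nm,(D[v0:v1,u0:u1]>60).sum())
E
```

```text
t 14.25 pos [ 456.79 -263.44  234.22] slide left [  91.41  -53.66 -106.22] rot left deg [ 0.12  0.19 -0.24] w 60.3 F [-0.21  0.57  0.19] q [ 0.88  0.5  -0.6   1.85  0.35  0.9   1.39]
mic [ 456.73 -263.4   251.22] ball [ 557.17 -294.03  251.62] q [ 0.88  0.5  -0.6   1.85  0.35  0.9   1.39]
t 14.25 pos [ 456.79 -263.44  234.22] slide left [  8.87 527.18 -24.45] rot left deg [ -5.48 -34.46  15.19] w 60.3 F [-0.21  0.57  0.19] q [ 0.88  0.5  -0.6   1.85  0.35  0.9   1.39]
t 14.3 pos [ 458.26 -264.27  233.23] slide left [  7.4  528.02 -23.47] rot left deg [ -5.5  -34.38  15.21] w 60.2 F [ 1.27 -0.23  1.01] q [ 0.87  0.51 -0.6   1.85  0.36  0.89  1.39]
t 14.35 pos [ 459.   -264.99  231.8 ] slide left [  6.66 528.73 -22.04] rot left deg [ -5.55 -34.4   15.23] w 59.9 F [ 0.32 -0.51 -0.36] q [ 0.87  0.51 -0.59  1.84  0.36  0.89  1.39]
s12 ball in bed frame [103.96   2.82  45.59] 331
t12 ball in bed frame [103.15   0.76  45.89] 166
-90 top z 52.24497809597955
-75 top z 57.88844227588004
-60 top z 57.94046160511891
-45 top z 58.01641922393827
-30 top z 57.91519369749997
-15 top z 58.023810523957536
0 top z 57.814836187857935
15 top z 57.98737157005547
30 top z 58.984419252071916
45 top z 57.76011859891901
60 top z 58.30396297472666
tape 0
carton 0
slim 0
```

View pics/s12.png

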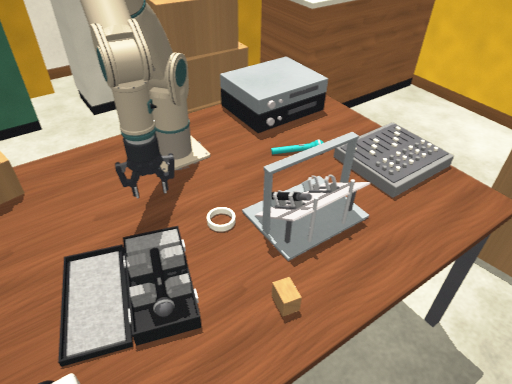

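View pics/t12.png

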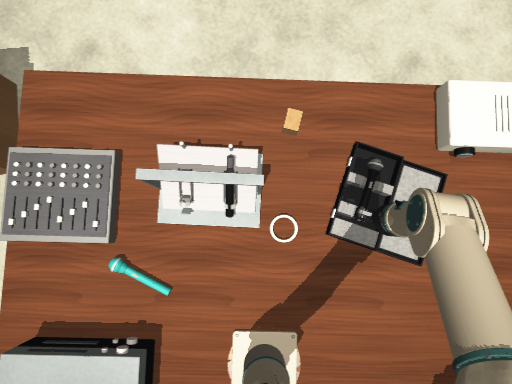

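The mic lies level in the bed (top at 58 mm = 45 + 13) with its ball in the pocket. The slim mic, tape and carton show no change. Handing in.

```bash
python3 -c "
from h import *
print(ctrl.finish_job())"
```

```text
the job is handed in; nothing more can be done
None
```

The ball-headed microphone is packed in the case, and I handed the job in at about 14.4 s of the 54 s allowed.

**Removal:** I gripped the barrel at its clip point with the tool leaning 35°. Touch showed the left jaws to be rigid (about 10 N with no movement). The right jaws gave way, so I took the barrel about 10–13 mm to the right at 5–10 N and raised it 50 mm square to the slope. I then drew it out under the rail.

**Placing:** I lowered it level into the V grooves until about 10 N of upward force showed it was seated, then opened the fingers and backed off.

**Last checks:**
- **Height:** the top of the barrel reads about 58 mm all along, which matches the expected 45 + 13 mm.
- **Ball:** its centre is at x 103–104 mm and z about 45.7 mm in the bed frame (nominal 105 and 45), so it sits in the pocket. The two cameras disagree on its y by about 2 mm (+0.8 top, +2.8 scene), roughly the calibration error.
- **Bystanders:** the tape, carton and slim microphone's head show no pixel change from the first top picture.
- **Forces:** no force reading passed about 15 N.
- **On the way:** at the first approach to the rack, joints 6 and 7 ran to the ends of their ranges and the arm stopped short. I turned the tool half a turn for the same grasp.

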